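Lay out a connector kit on its outline pads

ROBOT

A 7-joint arm with a two-finger parallel gripper is mounted at the origin on the work surface. World frame = base frame: x ahead of the robot, y to its left, z up, the work surface at z = 0. Lengths are in m, angles in rad, forces in N, time in s.
With the tool pointing down it reaches from about 0.4 to 0.875 m from the base axis. Payload 6.5 kg.
Tool frame: the origin (TCP) lies at the very end of the fingers, on their centre line; the grasp point (between the pads) lies 19 mm behind it; z points along the fingers, y is the line along which they close (so a half turn about z gives the same grasp; the last joint's range is limited). The gripper opens to 85 mm and grips with 20 to 120 N. Pads are 22 mm wide; open, the fingers measure 114 mm over their backs; the gripper's body (76 mm by 85 mm) begins 54 mm behind the grasp point. The pads swing forward as they close: fully open they stand 13 mm farther back than shut.
Start: joints at [-1.246, 0.536, -0.004, 1.538, 0.003, 1.067, -0.071], TCP at [0.248, 0.601, 0.231] pointing down, gripper open.
Joint ranges: [-2.7, 2.7], [-0.37, 2.16], [-1.27, 1.26], [0.24, 2.4], [-1.31, 4.45], [0.19, 1.91], [-2.76, 2.76]. Speed limits (rad/s): [2.39, 2.39, 3.14, 3.14, 3.14, 3.14, 3.14].

INTERFACE

Orientations are given as a unit quaternion [x, y, z, w].
In Python, from cell import r, optics, ticket gives the robot as it stands.
- The arm moves only by the tool step_arm, never from a script. Its argument "motion" is a list of rows, each an object of numbers: "grip": the opening, from 0 (shut) to 1 (fully open); "x", "y", "z": the shift along the tool's x, y, z in mm; "wx", "wy", "wz": the turn, a rotation vector about the tool's x, y, z in degrees. A call has 1 to 5 rows; each row shifts and turns the commanded pose from where the row before left it, along the tool's axes as they then stand; what a row does not reach is not made up. A row lasts 1/10 s, in which the tool goes at most 50 mm and 8.59 degrees, less where a joint would pass 70% of its speed; a pose out of reach is approached as far as the arm can. A call with a gripper value outside its range is refused whole. The fingers move at their own pace and stop on an object; "force" is the grip in N (left out, the last holds). Time passes only in rows, so rows that do not move let the fingers close. It gives the time, the measured TCP pose, the force, the opening and the grip force at its end, in the units of the state.
- r.get_obs(): the state, without advancing time (a new reading comes with each control period).
- optics.get_image(name): name is "side" or "top"; returns (picture, depth): 400x640x3 uint8, red, green, blue; 400x640 float32, m along the optical axis (not along the pixel's ray), 0 where there is no reading.
- optics.camera_params(name): a dict with "mtx" (3x3 intrinsics, pixels), "rvec" (rotation vector, rad) and "tvec" (3), from world to camera coordinates, as OpenCV has them. Camera axes: x right, y down, z forward; pixel columns grow to the right and rows downward; lengths in m; the calibration is good to about 2 mm. A picture is of the moment at which its call begins. camera_params takes no time and is no camera call.
- ticket.finish_job(): hands the job in; it is judged then, once.
The state is a dict: "time_s": time; "joint_positions": joint angles; "joint_vel": joint speeds; "effort": joint torques, N m; "eef_pos": TCP position; "orientation": TCP orientation; "ft_force": force on the tool from outside, world axes, zero at the start; "ft_torque": the same for the moment, N m; "finger_gap": finger opening in m; "grasp_force": force on a finger pad.
Only numpy, scipy, OpenCV 4.12 (cv2) and the standard library are available. Lean on these libraries where they do the work, as an engineer would, in place of code of your own. Each camera call takes 0.05 s, during which the arm holds its last target. There are 200 camera calls.

TASK

Lay out the connector kit for the next cable set: stand each of the four bare metal connector parts upright on the white pad that carries its outline, centred on the outline and turned to line up with it. The long and the short hood each have their own pad; leave the tape roll and the jar standing where they are.

Things in the scene. Friction and masses are not known exactly. Their poses are not given: they have to be found in the camera images.
- long_hood: Long rectangular connector hood of bare grey cast metal, loose, standing on its open side: 96 mm along its x, 40 mm along its y, flat-sided box 46 mm high, with a round cable collar (28 mm diameter) in the middle of the top that reaches 58 mm; about 0.2 kg. Grip it across the 40 mm width. The same either way round. Origin: centre of its underside; z up.
- short_hood: Short rectangular connector hood, like the long one but 60 mm along its x, 40 mm along its y; box 46 mm high, collar (28 mm diameter) to 58 mm; about 0.14 kg. The same either way round. Origin: centre of its underside; z up.
- round_gland: Round cable gland of bare grey metal, loose, standing upright: ribbed cylinder 54 mm in diameter and 36 mm high (grip here), above it a cap 38 mm in diameter up to 48 mm; about 0.16 kg. Its yaw does not matter. Origin: centre of its underside; z up.
- square_socket: Square panel socket of bare grey metal, loose, standing on its flange: flange 66 x 66 mm and 5 mm thick, on it a square body 36 x 36 mm (sides along x and y; grip here) up to 44 mm; about 0.15 kg. The same at every quarter turn. Origin: centre of its underside; z up.
- long_pad: Pad for the long hood: 116 mm (x) by 62 mm (y), with a rectangular outline 102 x 46 mm, long side along its x. Fixed to the bench, 4 mm thick, white with a black outline drawn on a grey field, flat and without rim. Origin: centre of its underside (the top is 4 mm higher), under the centre of the outline; z up.
- short_pad: Pad for the short hood: 82 mm (x) by 62 mm (y), with a rectangular outline 66 x 46 mm, long side along its x. Fixed to the bench, 4 mm thick, white with a black outline drawn on a grey field, flat and without rim. Origin: centre of its underside (the top is 4 mm higher), under the centre of the outline; z up.
- round_pad: Pad for the round gland: 80 x 80 mm, with a round outline 60 mm in diameter. Fixed to the bench, 4 mm thick, white with a black outline drawn on a grey field, flat and without rim. Origin: centre of its underside (the top is 4 mm higher), under the centre of the outline; z up.
- square_pad: Pad for the square socket: 84 x 84 mm, with a square outline 72 x 72 mm, sides along x and y. Fixed to the bench, 4 mm thick, white with a black outline drawn on a grey field, flat and without rim. Origin: centre of its underside (the top is 4 mm higher), under the centre of the outline; z up.
- tape_roll: Bystander: loose roll of brown tape lying flat, 88 mm outside and 64 mm inside diameter, 24 mm high. To be left in place. Origin: centre of its underside; z up.
- pin_jar: Bystander: loose closed amber jar with a black cap, 60 mm in diameter, 75 mm high, the tallest thing in the work area. To be left in place. Origin: centre of its underside; z up.
There are look-alikes about, which are no part of the job. What is shaped like the short_hood but yellow is not meant.

How it is judged:
At the end, for the whole second after the job is handed in: Each part stands upright (within 7 degrees) and at rest on its own pad, its centre within 12 mm of the outline's centre; both hoods and the square socket are turned to within 15 degrees of their outline (hoods either way round, the socket at any quarter turn, the gland at any angle) (horizontal distance between long_hood and long_pad below 0.012 m and z of long_hood in the frame of long_pad between 0.001 and 0.009 m and angle between each of long_hood, short_hood, round_gland, square_socket's own z axis and vertical below 0.12 rad and linear speed of each of long_hood, short_hood, round_gland, square_socket below 0.02 m/s and angle between the x axis of long_hood and the x axis of long_pad, either way round below 0.26 rad and horizontal distance between short_hood and short_pad below 0.012 m and z of short_hood in the frame of short_pad between 0.001 and 0.009 m and angle between the x axis of short_hood and the x axis of short_pad, either way round below 0.26 rad and horizontal distance between round_gland and round_pad below 0.012 m and z of round_gland in the frame of round_pad between 0.001 and 0.009 m and horizontal distance between square_socket and square_pad below 0.012 m and z of square_socket in the frame of square_pad between 0.001 and 0.009 m and (angle between the x axis of square_socket and the x axis of square_pad, either way round below 0.26 rad or angle between the x axis of square_socket and the y axis of square_pad, either way round below 0.26 rad)); the robot touches nothing.
It fails at once if the tape roll is pushed or lifted more than 30 mm from its place (distance of tape_roll from where it was at the start of the episode above 0.03 m).
It fails at once if the jar is pushed or lifted more than 30 mm from its place (distance of pin_jar from where it was at the start of the episode above 0.03 m).
It also fails if it takes over 112 s, if anything falls off the work surface, if the arm or the gripper's body presses on something with over 40 N, if the wrist force passes 120 N, or if a joint passes its speed limit or range.

## Working session

There is one attempt and no reset: what is moved stays moved. The work goes in short steps, Python scripts to look and compute and a tool call to move; the robot and the scene stay as the last step left them, time stands still between calls to the robot, and variables do not carry over. Pictures are saved under pics/ and viewed, at most 14 in all, crops included, and the job is handed in when it is done.

Besides the shell and the picture viewer there is one more tool, called after ">>>" by a JSON object that holds its "name" and its "arguments", one argument or row to a line. step_arm: Moves the arm, as the interface text tells. Its arguments: {"type":"object","properties":{"motion":{"type":"array"},"force":{"type":"number"}},"required":["motion"]}

```bash
mkdir -p pics; cat > h.py <<'E'
import numpy as np, cv2
from cell import r, optics, ticket
def cam(n):
    p=optics.camera_params(n); R=cv2.Rodrigues(np.array(p["rvec"],float))[0]
    return np.array(p["mtx"],float),R,np.array(p["tvec"],float).ravel()
def cloud(n,depth):
    K,R,t=cam(n); v,u=np.mgrid[:depth.shape[0],:depth.shape[1]]
    P=np.stack([(u-K[0,2])/K[0,0]*depth,(v-K[1,2])/K[1,1]*depth,depth],-1)
    return (P-t)@R
E
python3 - <<'E'
from h import *
for n in("top","side"):
    im,d=optics.get_image(n); cv2.imwrite(f"pics/{n}0.png",im[...,::-1]); np.savez(f"{n}0.npz",im=im,d=d)
    K,R,t=cam(n); print(n,K.round(1).tolist(),(-R.T@t).round(3),R.round(2).tolist())
o=r.get_obs(); print(o["eef_pos"],o["orientation"],o["finger_gap"],o["time_s"])
E
```

```text
top [[463.6, 0.0, 313.7], [0.0, 463.6, 192.8], [0.0, 0.0, 1.0]] [ 0.455 -0.015  1.379] [[-0.02, -1.0, -0.01], [-1.0, 0.02, -0.05], [0.05, 0.01, -1.0]]
side [[362.3, 0.0, 317.9], [0.0, 362.3, 203.3], [0.0, 0.0, 1.0]] [ 0.237 -0.678  0.556] [[0.92, -0.39, 0.02], [-0.2, -0.52, -0.83], [0.33, 0.76, -0.56]]
[0.24736562 0.60044839 0.23049554] [ 1.94089253e-01  9.80983537e-01 -8.07504836e-04 -9.47649334e-05] 0.08569755637954805 0.1
```

View pics/top0.png

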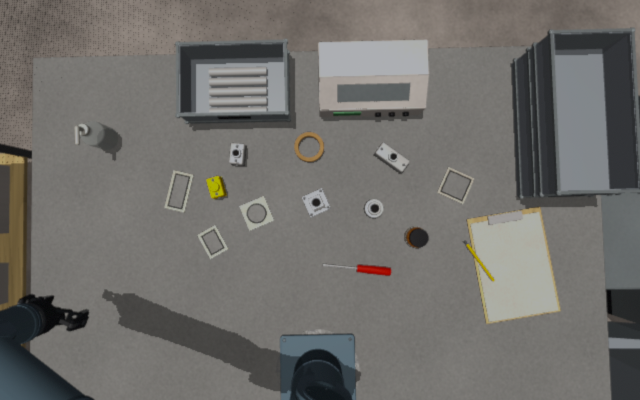

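View pics/side0.png

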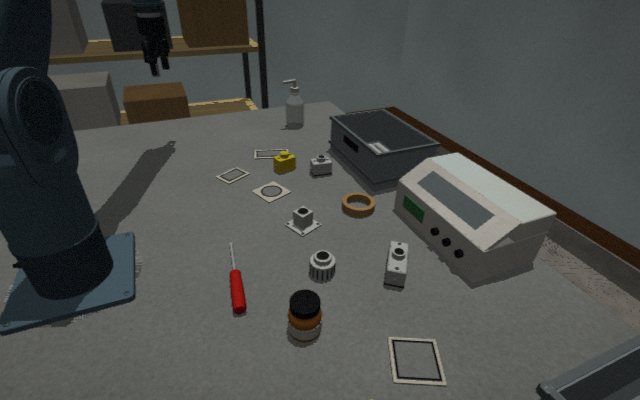

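The top view shows long hood (391,157), short hood (237,154), gland (374,208), socket (316,202). The pads are at long (179,191), short (213,241), round (256,213) and square (456,185). The tape is at (309,147), the jar at (417,237), and the yellow look-alike at (215,187).

```bash
cat >> h.py <<'E'
def rect(P):
    (c,(w,h),a)=cv2.minAreaRect((P*1000).astype(np.float32))
    if w<h: w,h,a=h,w,a+90
    return f"c=({c[0]:.1f},{c[1]:.1f}) size=({w:.1f},{h:.1f}) yaw={(a+90)%180-90:.1f}"
E
python3 - <<'E'
from h import *
f=np.load("top0.npz"); im,d=f["im"],f["d"]; C=cloud("top",d); K,R,t=cam("top")
print("bench z",np.median(C[280:310,150:250,2]),C[280:310,150:250,2].std())
# parts from depth
for n,u,v,lo,hi in[("long_hood",391,157,.036,.05),("short_hood",237,154,.036,.05),("yellow",215,187,.036,.05),("gland",374,208,.027,.06),("sock_body",316,202,.036,.06),("sock_all",316,202,.003,.06),("tape",309,147,.015,.03),("jar",417,237,.06,.09)]:
    m=np.zeros(d.shape,bool); m[v-22:v+23,u-22:u+23]=1
    if "sock" in n: m[:]=0; m[v-18:v+18,u-17:u+17]=1
    if n in("short_hood","yellow"): m[:]=0; m[v-14:v+15,u-13:u+14]=1
    m&=(C[...,2]>lo)&(C[...,2]<hi); k,l,s,_=cv2.connectedComponentsWithStats(m.astype(np.uint8))
    m=l==1+np.argmax(s[1:,4]); P=C[m]
    print(n,m.sum(),rect(P[:,:2]),"mean",(P.mean(0)*1000).round(1),"zmax",P[:,2].max().round(4))
# pads from brightness, back-projected to z=4mm
g=cv2.cvtColor(im,cv2.COLOR_RGB2GRAY)
cc=-R.T@t
for n,u,v,w in[("long_pad",179,191,24),("short_pad",213,241,19),("round_pad",256,213,20),("square_pad",456,185,21)]:
    s=g[v-w:v+w+1,u-w:u+w+1]; m=(s>150)
    k,l,st,_=cv2.connectedComponentsWithStats(m.astype(np.uint8)); m=l==1+np.argmax(st[1:,4])
    vv,uu=np.nonzero(m); vv=vv+v-w; uu=uu+u-w
    ray=np.stack([(uu-K[0,2])/K[0,0],(vv-K[1,2])/K[1,1],np.ones(len(uu))],-1)@R
    P=cc+ray*((.004-cc[2])/ray[:,2])[:,None]
    print(n,len(P),rect(P[:,:2]),"gray",np.percentile(s,[10,50,90]))
cv2.imwrite("pics/crop0.png",cv2.resize(im[125:265,155:485,::-1],(792,336),interpolation=cv2.INTER_CUBIC))
E
```

```text
bench z 9.140272825576619e-05 0.08709319950783002
long_hood 366 c=(620.0,-227.4) size=(95.7,41.0) yaw=52.6 mean [ 618.9 -226.8   44.5] zmax 0.0498
short_hood 209 c=(640.2,223.5) size=(59.6,40.6) yaw=-4.5 mean [638.9 221.8  44.7] zmax 0.0499
yellow 204 c=(544.4,287.0) size=(60.1,41.1) yaw=14.1 mean [544.4 285.1  44.7] zmax 0.0499
gland 272 c=(472.5,-170.5) size=(52.4,52.2) yaw=88.1 mean [ 473.3 -170.6   41.3] zmax 0.055
sock_body 156 c=(493.9,-4.0) size=(36.0,35.4) yaw=22.9 mean [493.8  -4.   44. ] zmax 0.0494
sock_all 415 c=(491.2,-2.2) size=(74.3,74.2) yaw=-64.7 mean [493.1  -3.2  20.3] zmax 0.0494
tape 339 c=(658.0,13.5) size=(85.9,85.6) yaw=-1.2 mean [658.9  13.3  23.2] zmax 0.03
jar 297 c=(388.2,-291.4) size=(53.3,50.4) yaw=88.8 mean [ 388.  -289.6   74. ] zmax 0.0827
long_pad 205 c=(536.0,404.3) size=(114.3,60.1) yaw=-14.0 gray [114. 117. 142.]
short_pad 177 c=(383.4,304.6) size=(80.5,60.1) yaw=28.0 gray [115. 119. 158.]
round_pad 354 c=(465.6,173.3) size=(78.6,78.0) yaw=21.7 gray [117. 121. 171.]
square_pad 122 c=(536.0,-419.0) size=(82.3,81.4) yaw=64.2 gray [114. 120. 138.]
```

View pics/crop0.png

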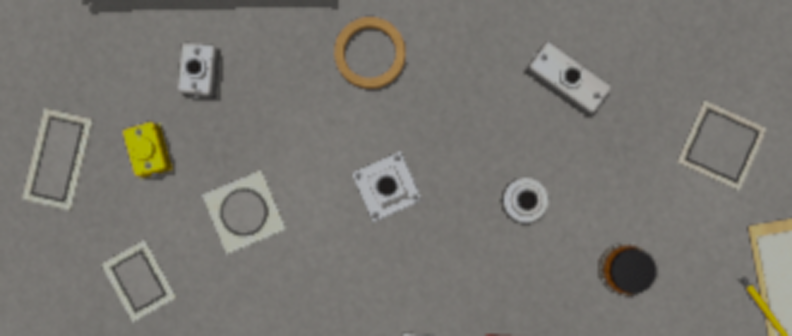

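All parts and pads are measured. The planner turns targets into tool-axis rows. I'll begin with the short hood.

```bash
cat >> h.py <<'E'
from scipy.spatial.transform import Rotation as Ro
import json
def plan(targets, step=45., ang=8.):
    """targets: (x,y,z mm, tool-x yaw deg mod 180); prints rows of rounded numbers, 5 per call"""
    o=r.get_obs(); p=np.array(o["eef_pos"])*1000; M=Ro.from_quat(o["orientation"])
    print("start",p.round(1),"tilt",np.degrees(np.arccos(-M.as_matrix()[2,2])).round(2),"t",round(o["time_s"],1),"gap",round(o["finger_gap"],4))
    for x,y,z,yaw in targets:
        T=np.array([x,y,z]); rows=[]
        ex=M.as_matrix()[:,0]; a=np.degrees(np.arctan2(ex[1],ex[0])); da=(yaw-a+90)%180-90
        n=max(1,int(np.ceil(max(np.linalg.norm(T-p)/step,abs(da)/ang))))
        for i in range(n):
            s=M.inv().apply((T-p)/(n-i)).round(0 if i<n-1 else 1)
            ex=M.as_matrix()[:,0]; a=np.degrees(np.arctan2(ex[1],ex[0])); da=(yaw-a+90)%180-90
            w=round(-da/(n-i),1)
            p=p+M.apply(s); M=M*Ro.from_rotvec([0,0,w],degrees=True)
            rows.append({k:float(q) for k,q in zip(["x","y","z","wz"],[*s,w]) if q})
        print("->",(x,y,z,yaw))
        for i in range(0,n,5): print(json.dumps(rows[i:i+5]))
E
python3 -c "
from h import *
plan([(640,223,200,-4.5),(640,223,60,-4.5),(640,223,12,-4.5)])"
```

```text
start [247.4 600.4 230.5] tilt 0.09 t 0.1 gap 0.0857
-> (640, 223, 200, -4.5)
[{"x": -39.0, "y": -15.0, "z": 2.0, "wz": -1.4}, {"x": -39.0, "y": -16.0, "z": 2.0, "wz": -1.4}, {"x": -38.0, "y": -17.0, "z": 2.0, "wz": -1.4}, {"x": -38.0, "y": -18.0, "z": 2.0, "wz": -1.4}, {"x": -37.0, "y": -19.0, "z": 3.0, "wz": -1.4}]
[{"x": -37.0, "y": -20.0, "z": 2.0, "wz": -1.4}, {"x": -36.0, "y": -21.0, "z": 3.0, "wz": -1.4}, {"x": -36.0, "y": -22.0, "z": 2.0, "wz": -1.3}, {"x": -35.0, "y": -23.0, "z": 3.0, "wz": -1.4}, {"x": -35.0, "y": -23.0, "z": 2.0, "wz": -1.3}]
[{"x": -34.0, "y": -24.0, "z": 3.0, "wz": -1.4}, {"x": -34.0, "y": -25.0, "z": 2.0, "wz": -1.3}, {"x": -32.4, "y": -26.6, "z": 2.9, "wz": -1.4}]
-> (640, 223, 60, -4.5)
[{"z": 35.0}, {"z": 35.0}, {"z": 35.0}, {"x": -0.1, "y": 0.2, "z": 35.0}]
-> (640, 223, 12, -4.5)
[{"z": 24.0}, {"y": 0.1, "z": 24.0}]
```

>>> {"name": "step_arm", "arguments": {
  "motion": [
    {"x": -39,"y": -15,"z": 2,"wz": -1.4,"grip": 1},
    {"x": -39,"y": -16,"z": 2,"wz": -1.4,"grip": 1},
    {"x": -38,"y": -17,"z": 2,"wz": -1.4,"grip": 1},
    {"x": -38,"y": -18,"z": 2,"wz": -1.4,"grip": 1},
    {"x": -37,"y": -19,"z": 3,"wz": -1.4,"grip": 1}
  ]
}}

```text
invalid input
```

>>> {"name": "step_arm", "arguments": {
  "motion": [
    {"x": -37,"y": -20,"z": 2,"wz": -1.4},
    {"x": -36,"y": -21,"z": 3,"wz": -1.4},
    {"x": -36,"y": -22,"z": 2,"wz": -1.3},
    {"x": -35,"y": -23,"z": 3,"wz": -1.4},
    {"x": -35,"y": -23,"z": 2,"wz": -1.3}
  ]
}}

```text
invalid input
```

>>> {"name": "step_arm", "arguments": {
  "motion": [
    {"x": -34,"y": -24,"z": 3,"wz": -1.4},
    {"x": -34,"y": -25,"z": 2,"wz": -1.3},
    {"x": -32,"y": -27,"z": 3,"wz": -1.4},
    {},
    {}
  ]
}}

```text
invalid input
```

>>> {"name": "step_arm", "arguments": {
  "motion": [
    {"grip": 1,"x": -39,"y": -15,"z": 2,"wx": 0,"wy": 0,"wz": -1.4}
  ]
}}

```text
time_s: 0.2
eef_pos: [0.2717, 0.5762, 0.2288]
orientation: [0.177, 0.984, 0.001, -0.002]
ft_force: [-0.1, 0.3, -0.1]
finger_gap: 0.0852
grasp_force: 0.0
```

>>> {"name": "step_arm", "arguments": {
  "motion": [
    {"grip": 1,"x": -39,"y": -16,"z": 2,"wx": 0,"wy": 0,"wz": -1.4},
    {"grip": 1,"x": -38,"y": -17,"z": 2,"wx": 0,"wy": 0,"wz": -1.4},
    {"grip": 1,"x": -38,"y": -18,"z": 2,"wx": 0,"wy": 0,"wz": -1.4},
    {"grip": 1,"x": -37,"y": -19,"z": 3,"wx": 0,"wy": 0,"wz": -1.4},
    {"grip": 1,"x": -37,"y": -20,"z": 2,"wx": 0,"wy": 0,"wz": -1.4}
  ]
}}

```text
time_s: 0.7
eef_pos: [0.4303, 0.4261, 0.2178]
orientation: [0.121, 0.993, -0.0, -0.0]
ft_force: [0.9, 0.0, 0.9]
finger_gap: 0.0853
grasp_force: 0.0
```

>>> {"name": "step_arm", "arguments": {
  "motion": [
    {"grip": 1,"x": -36,"y": -21,"z": 3,"wx": 0,"wy": 0,"wz": -1.4},
    {"grip": 1,"x": -36,"y": -22,"z": 2,"wx": 0,"wy": 0,"wz": -1.3},
    {"grip": 1,"x": -35,"y": -23,"z": 3,"wx": 0,"wy": 0,"wz": -1.4},
    {"grip": 1,"x": -35,"y": -23,"z": 2,"wx": 0,"wy": 0,"wz": -1.3},
    {"grip": 1,"x": -34,"y": -24,"z": 3,"wx": 0,"wy": 0,"wz": -1.4}
  ]
}}

```text
time_s: 1.2
eef_pos: [0.581, 0.2809, 0.2049]
orientation: [0.062, 0.998, -0.0, -0.0]
ft_force: [0.0, 0.9, -0.3]
finger_gap: 0.0853
grasp_force: 0.0
```

>>> {"name": "step_arm", "arguments": {
  "motion": [
    {"grip": 1,"x": -34,"y": -25,"z": 2,"wx": 0,"wy": 0,"wz": -1.3},
    {"grip": 1,"x": -32,"y": -27,"z": 3,"wx": 0,"wy": 0,"wz": -1.4},
    {"grip": 1,"x": 0,"y": 0,"z": 0,"wx": 0,"wy": 0,"wz": 0},
    {"grip": 1,"x": 0,"y": 0,"z": 0,"wx": 0,"wy": 0,"wz": 0},
    {"grip": 1,"x": 0,"y": 0,"z": 0,"wx": 0,"wy": 0,"wz": 0}
  ]
}}

```text
time_s: 1.7
eef_pos: [0.6386, 0.2247, 0.2]
orientation: [0.038, 0.999, 0.0, -0.001]
ft_force: [-0.4, 0.5, 0.6]
finger_gap: 0.0854
grasp_force: 0.0
```

```bash
sed -i 's/rows.append.*/rows.append({"grip":1,"x":s[0],"y":s[1],"z":s[2],"wx":0,"wy":0,"wz":w})/' h.py
python3 -c "
from h import *
plan([(640,223,200,-4.5),(640,223,60,-4.5),(640,223,12,-4.5)])"
```

```text
start [638.6 224.7 200. ] tilt 0.09 t 1.7 gap 0.0854
-> (640, 223, 200, -4.5)
[{"grip": 1, "x": -1.5, "y": -1.6, "z": -0.1, "wx": 0, "wy": 0, "wz": 0.1}]
-> (640, 223, 60, -4.5)
[{"grip": 1, "x": -0.0, "y": -0.0, "z": 35.0, "wx": 0, "wy": 0, "wz": 0.0}, {"grip": 1, "x": -0.0, "y": -0.0, "z": 35.0, "wx": 0, "wy": 0, "wz": 0.0}, {"grip": 1, "x": -0.0, "y": -0.0, "z": 35.0, "wx": 0, "wy": 0, "wz": 0.0}, {"grip": 1, "x": -0.2, "y": -0.1, "z": 35.0, "wx": 0, "wy": 0, "wz": 0.0}]
-> (640, 223, 12, -4.5)
[{"grip": 1, "x": -0.0, "y": -0.0, "z": 24.0, "wx": 0, "wy": 0, "wz": 0.0}, {"grip": 1, "x": -0.0, "y": -0.1, "z": 24.0, "wx": 0, "wy": 0, "wz": 0.0}]
```

>>> {"name": "step_arm", "arguments": {
  "motion": [
    {"grip": 1,"x": -1,"y": -2,"z": 40,"wx": 0,"wy": 0,"wz": 0},
    {"grip": 1,"x": 0,"y": 0,"z": 40,"wx": 0,"wy": 0,"wz": 0},
    {"grip": 1,"x": 0,"y": 0,"z": 40,"wx": 0,"wy": 0,"wz": 0},
    {"grip": 1,"x": 0,"y": 0,"z": 40,"wx": 0,"wy": 0,"wz": 0},
    {"grip": 1,"x": 0,"y": 0,"z": 28,"wx": 0,"wy": 0,"wz": 0}
  ]
}}

```text
time_s: 2.2
eef_pos: [0.638, 0.223, 0.0096]
orientation: [0.038, 0.999, -0.0, -0.002]
ft_force: [-0.7, 0.2, 0.1]
finger_gap: 0.0852
grasp_force: 0.0
```

>>> {"name": "step_arm", "arguments": {
  "motion": [
    {"grip": 1,"x": 0,"y": 0,"z": 0,"wx": 0,"wy": 0,"wz": 0},
    {"grip": 0,"x": 0,"y": 0,"z": 0,"wx": 0,"wy": 0,"wz": 0},
    {"grip": 0,"x": 0,"y": 0,"z": 0,"wx": 0,"wy": 0,"wz": 0},
    {"grip": 0,"x": 0,"y": 0,"z": 0,"wx": 0,"wy": 0,"wz": 0},
    {"grip": 0,"x": 0,"y": 0,"z": 0,"wx": 0,"wy": 0,"wz": 0}
  ],
  "force": 50
}}

```text
time_s: 2.7
eef_pos: [0.6421, 0.2219, 0.0147]
orientation: [0.039, 0.999, 0.001, 0.002]
ft_force: [-1.4, -0.2, 8.2]
finger_gap: 0.0392
grasp_force: 51.5
```

>>> {"name": "step_arm", "arguments": {
  "motion": [
    {"grip": 0,"x": 0,"y": 0,"z": 0,"wx": 0,"wy": 0,"wz": 0},
    {"grip": 0,"x": 0,"y": 0,"z": 0,"wx": 0,"wy": 0,"wz": 0},
    {"grip": 0,"x": 0,"y": 0,"z": 0,"wx": 0,"wy": 0,"wz": 0}
  ]
}}

```text
time_s: 3.0
eef_pos: [0.6421, 0.2219, 0.0147]
orientation: [0.039, 0.999, 0.001, 0.002]
ft_force: [-0.8, 0.1, 6.9]
finger_gap: 0.0393
grasp_force: 51.5
```

>>> {"name": "step_arm", "arguments": {
  "motion": [
    {"grip": 0,"x": 0,"y": 0,"z": -15,"wx": 0,"wy": 0,"wz": 0},
    {"grip": 0,"x": 0,"y": 0,"z": -30,"wx": 0,"wy": 0,"wz": 0},
    {"grip": 0,"x": 0,"y": 0,"z": -40,"wx": 0,"wy": 0,"wz": 0},
    {"grip": 0,"x": 0,"y": 0,"z": -40,"wx": 0,"wy": 0,"wz": 0},
    {"grip": 0,"x": 0,"y": 0,"z": 0,"wx": 0,"wy": 0,"wz": 0}
  ]
}}

```text
time_s: 3.5
eef_pos: [0.6448, 0.2224, 0.1452]
orientation: [0.039, 0.999, 0.002, 0.005]
ft_force: [1.2, 0.4, -1.1]
finger_gap: 0.0394
grasp_force: 50.6
```

```bash
sed -i 's/"grip":1,"x":s\[0\]/"grip":0,"x":s[0]+0/' h.py
python3 -c "
from h import *
plan([(382,305,140,28),(382,305,19,28)],step=38)"
```

```text
start [644.8 222.4 145.2] tilt 0.68 t 3.5 gap 0.0394
-> (382, 305, 140, 28)
[{"grip": 0, "x": 34.0, "y": 8.0, "z": 0.0, "wx": 0, "wy": 0, "wz": -4.1}, {"grip": 0, "x": 33.0, "y": 10.0, "z": 0.0, "wx": 0, "wy": 0, "wz": -4.1}, {"grip": 0, "x": 32.0, "y": 12.0, "z": 0.0, "wx": 0, "wy": 0, "wz": -4.1}, {"grip": 0, "x": 31.0, "y": 15.0, "z": 1.0, "wx": 0, "wy": 0, "wz": -4.0}, {"grip": 0, "x": 30.0, "y": 17.0, "z": 0.0, "wx": 0, "wy": 0, "wz": -4.1}]
[{"grip": 0, "x": 29.0, "y": 19.0, "z": 1.0, "wx": 0, "wy": 0, "wz": -4.0}, {"grip": 0, "x": 27.0, "y": 21.0, "z": 0.0, "wx": 0, "wy": 0, "wz": -4.1}, {"grip": 0, "x": 26.0, "y": 22.2, "z": 0.6, "wx": 0, "wy": 0, "wz": -4.0}]
-> (382, 305, 19, 28)
[{"grip": 0, "x": 0.0, "y": 0.0, "z": 30.0, "wx": 0, "wy": 0, "wz": -0.0}, {"grip": 0, "x": 0.0, "y": 0.0, "z": 30.0, "wx": 0, "wy": 0, "wz": -0.0}, {"grip": 0, "x": 1.0, "y": 0.0, "z": 30.0, "wx": 0, "wy": 0, "wz": -0.0}, {"grip": 0, "x": 0.4, "y": 0.2, "z": 31.0, "wx": 0, "wy": 0, "wz": -0.0}]
```

>>> {"name": "step_arm", "arguments": {
  "motion": [
    {"grip": 0,"x": 34,"y": 8,"z": 0,"wx": 0,"wy": 0,"wz": -4.1},
    {"grip": 0,"x": 33,"y": 10,"z": 0,"wx": 0,"wy": 0,"wz": -4.1},
    {"grip": 0,"x": 32,"y": 12,"z": 0,"wx": 0,"wy": 0,"wz": -4.1},
    {"grip": 0,"x": 31,"y": 15,"z": 1,"wx": 0,"wy": 0,"wz": -4},
    {"grip": 0,"x": 30,"y": 17,"z": 0,"wx": 0,"wy": 0,"wz": -4.1}
  ]
}}

```text
time_s: 4.0
eef_pos: [0.4743, 0.2729, 0.1364]
orientation: [-0.14, 0.99, -0.0, -0.0]
ft_force: [0.5, 0.6, -1.0]
finger_gap: 0.0396
grasp_force: 50.6
```

>>> {"name": "step_arm", "arguments": {
  "motion": [
    {"grip": 0,"x": 29,"y": 19,"z": 1,"wx": 0,"wy": 0,"wz": -4},
    {"grip": 0,"x": 27,"y": 21,"z": 0,"wx": 0,"wy": 0,"wz": -4.1},
    {"grip": 0,"x": 26,"y": 22,"z": 1,"wx": 0,"wy": 0,"wz": -4},
    {"grip": 0,"x": 0,"y": 0,"z": 30,"wx": 0,"wy": 0,"wz": 0},
    {"grip": 0,"x": 0,"y": 0,"z": 30,"wx": 0,"wy": 0,"wz": 0}
  ]
}}

```text
time_s: 4.5
eef_pos: [0.3773, 0.3043, 0.0748]
orientation: [-0.243, 0.97, 0.001, 0.001]
ft_force: [1.5, 0.3, -2.8]
finger_gap: 0.0392
grasp_force: 50.6
```

>>> {"name": "step_arm", "arguments": {
  "motion": [
    {"grip": 0,"x": 0,"y": 0,"z": 0,"wx": 0,"wy": 0,"wz": 0},
    {"grip": 0,"x": 0,"y": 0,"z": 0,"wx": 0,"wy": 0,"wz": 0},
    {"grip": 0,"x": 0,"y": 0,"z": 0,"wx": 0,"wy": 0,"wz": 0}
  ]
}}

```text
time_s: 4.8
eef_pos: [0.3787, 0.3039, 0.0756]
orientation: [-0.242, 0.97, 0.0, 0.001]
ft_force: [0.2, 0.2, -1.9]
finger_gap: 0.0396
grasp_force: 50.7
```

```bash
python3 -c "
from h import *
im,d=optics.get_image('side'); cv2.imwrite('pics/side1.png',cv2.resize(im[100:250,140:380,::-1],(720,450)))
plan([(382,305,30,28),(382,305,19,28)],step=38)"
```

```text
start [378.8 304.   75.7] tilt 0.15 t 4.8 gap 0.0389
-> (382, 305, 30, 28)
[{"grip": 0, "x": -2.0, "y": -0.0, "z": 23.0, "wx": 0, "wy": 0, "wz": -0.0}, {"grip": 0, "x": -1.2, "y": -0.7, "z": 22.7, "wx": 0, "wy": 0, "wz": -0.0}]
-> (382, 305, 19, 28)
[{"grip": 0, "x": 0.0, "y": 0.0, "z": 11.0, "wx": 0, "wy": 0, "wz": -0.0}]
```

View pics/side1.png

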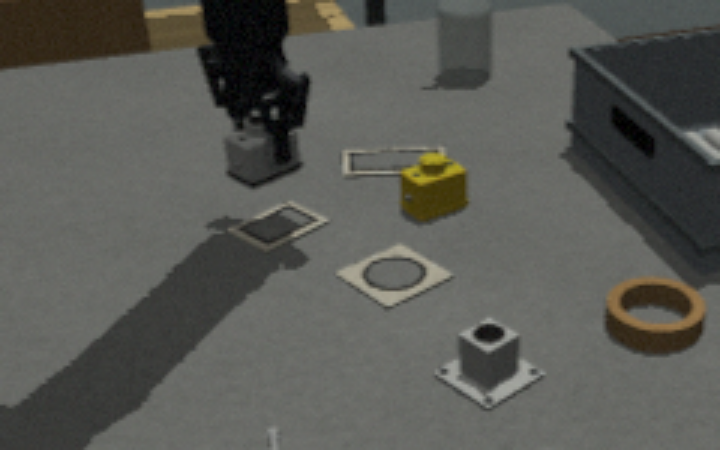

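The hood is held level over the short pad outline (crop 280,225), so I'll lower it and release.

>>> {"name": "step_arm", "arguments": {
  "motion": [
    {"grip": 0,"x": -2,"y": 0,"z": 25,"wx": 0,"wy": 0,"wz": 0},
    {"grip": 0,"x": -1,"y": -1,"z": 20,"wx": 0,"wy": 0,"wz": 0},
    {"grip": 0,"x": 0,"y": 0,"z": 8,"wx": 0,"wy": 0,"wz": 0},
    {"grip": 0,"x": 0,"y": 0,"z": 3,"wx": 0,"wy": 0,"wz": 0},
    {"grip": 0,"x": 0,"y": 0,"z": 0,"wx": 0,"wy": 0,"wz": 0}
  ]
}}

```text
time_s: 5.35
eef_pos: [0.3813, 0.3043, 0.0192]
orientation: [-0.242, 0.97, 0.0, 0.0]
ft_force: [0.3, -0.4, -1.8]
finger_gap: 0.0394
grasp_force: 50.9
```

>>> {"name": "step_arm", "arguments": {
  "motion": [
    {"grip": 0,"x": 0,"y": 0,"z": 0,"wx": 0,"wy": 0,"wz": 0},
    {"grip": 0.7,"x": 0,"y": 0,"z": 0,"wx": 0,"wy": 0,"wz": 0},
    {"grip": 0.7,"x": 0,"y": 0,"z": 0,"wx": 0,"wy": 0,"wz": 0},
    {"grip": 0.7,"x": 0,"y": 0,"z": 0,"wx": 0,"wy": 0,"wz": 0},
    {"grip": 0.7,"x": 0,"y": 0,"z": 0,"wx": 0,"wy": 0,"wz": 0}
  ]
}}

```text
time_s: 5.85
eef_pos: [0.381, 0.304, 0.0184]
orientation: [-0.242, 0.97, 0.0, 0.0]
ft_force: [-0.4, 0.1, 0.5]
finger_gap: 0.0598
grasp_force: 0.0
```

```bash
sed -i 's/"grip":0,/"grip":G,/; s/ang=8\./ang=8.,G=1/' h.py
python3 -c "
from h import *
plan([(381,304,120,28),(472,-171,130,28),(472,-171,7,28)],step=48)"
```

```text
start [381.  304.   18.4] tilt 0.02 t 5.8 gap 0.0598
-> (381, 304, 120, 28)
[{"grip": 1, "x": 0.0, "y": -0.0, "z": -34.0, "wx": 0, "wy": 0, "wz": 0.0}, {"grip": 1, "x": 0.0, "y": -0.0, "z": -34.0, "wx": 0, "wy": 0, "wz": 0.0}, {"grip": 1, "x": 0.0, "y": -0.0, "z": -33.6, "wx": 0, "wy": 0, "wz": 0.0}]
-> (472, -171, 130, 28)
[{"grip": 1, "x": 13.0, "y": -42.0, "z": -1.0, "wx": 0, "wy": 0, "wz": 0.0}, {"grip": 1, "x": 13.0, "y": -42.0, "z": -1.0, "wx": 0, "wy": 0, "wz": 0.0}, {"grip": 1, "x": 13.0, "y": -42.0, "z": -1.0, "wx": 0, "wy": 0, "wz": 0.0}, {"grip": 1, "x": 13.0, "y": -42.0, "z": -1.0, "wx": 0, "wy": 0, "wz": 0.0}, {"grip": 1, "x": 13.0, "y": -42.0, "z": -1.0, "wx": 0, "wy": 0, "wz": 0.0}]
[{"grip": 1, "x": 13.0, "y": -42.0, "z": -1.0, "wx": 0, "wy": 0, "wz": 0.0}, {"grip": 1, "x": 13.0, "y": -42.0, "z": -1.0, "wx": 0, "wy": 0, "wz": 0.0}, {"grip": 1, "x": 13.0, "y": -42.0, "z": -1.0, "wx": 0, "wy": 0, "wz": 0.0}, {"grip": 1, "x": 13.0, "y": -42.0, "z": -1.0, "wx": 0, "wy": 0, "wz": 0.0}, {"grip": 1, "x": 13.0, "y": -42.0, "z": -1.0, "wx": 0, "wy": 0, "wz": 0.0}]
[{"grip": 1, "x": 12.6, "y": -42.1, "z": -0.0, "wx": 0, "wy": 0, "wz": 0.0}]
-> (472, -171, 7, 28)
[{"grip": 1, "x": 0.0, "y": -0.0, "z": 41.0, "wx": 0, "wy": 0, "wz": 0.0}, {"grip": 1, "x": 0.0, "y": -0.0, "z": 41.0, "wx": 0, "wy": 0, "wz": 0.0}, {"grip": 1, "x": 0.1, "y": -0.0, "z": 41.0, "wx": 0, "wy": 0, "wz": 0.0}]
```

>>> {"name": "step_arm", "arguments": {
  "motion": [
    {"grip": 0.7,"x": 0,"y": 0,"z": -34,"wx": 0,"wy": 0,"wz": 0},
    {"grip": 0.7,"x": 0,"y": 0,"z": -34,"wx": 0,"wy": 0,"wz": 0},
    {"grip": 1,"x": 0,"y": 0,"z": -34,"wx": 0,"wy": 0,"wz": 0},
    {"grip": 1,"x": 13,"y": -42,"z": -1,"wx": 0,"wy": 0,"wz": 0},
    {"grip": 1,"x": 13,"y": -42,"z": -1,"wx": 0,"wy": 0,"wz": 0}
  ]
}}

```text
time_s: 6.35
eef_pos: [0.3982, 0.2181, 0.1236]
orientation: [-0.244, 0.97, 0.001, 0.002]
ft_force: [1.1, -0.1, -1.2]
finger_gap: 0.0852
grasp_force: 0.0
```

>>> {"name": "step_arm", "arguments": {
  "motion": [
    {"grip": 1,"x": 13,"y": -42,"z": -1,"wx": 0,"wy": 0,"wz": 0},
    {"grip": 1,"x": 13,"y": -42,"z": -1,"wx": 0,"wy": 0,"wz": 0},
    {"grip": 1,"x": 13,"y": -42,"z": -1,"wx": 0,"wy": 0,"wz": 0},
    {"grip": 1,"x": 13,"y": -42,"z": -1,"wx": 0,"wy": 0,"wz": 0},
    {"grip": 1,"x": 13,"y": -42,"z": -1,"wx": 0,"wy": 0,"wz": 0}
  ]
}}

```text
time_s: 6.85
eef_pos: [0.4387, -0.0001, 0.1275]
orientation: [-0.242, 0.97, -0.0, 0.0]
ft_force: [1.2, 0.7, 0.1]
finger_gap: 0.0855
grasp_force: 0.0
```

>>> {"name": "step_arm", "arguments": {
  "motion": [
    {"grip": 1,"x": 13,"y": -42,"z": -1,"wx": 0,"wy": 0,"wz": 0},
    {"grip": 1,"x": 13,"y": -42,"z": -1,"wx": 0,"wy": 0,"wz": 0},
    {"grip": 1,"x": 13,"y": -42,"z": -1,"wx": 0,"wy": 0,"wz": 0},
    {"grip": 1,"x": 13,"y": -42,"z": 0,"wx": 0,"wy": 0,"wz": 0},
    {"grip": 1,"x": 0,"y": 0,"z": 0,"wx": 0,"wy": 0,"wz": 0}
  ]
}}

```text
time_s: 7.35
eef_pos: [0.4719, -0.1782, 0.1307]
orientation: [-0.238, 0.971, -0.002, 0.0]
ft_force: [-0.7, 0.0, -0.9]
finger_gap: 0.0851
grasp_force: 0.0
```

>>> {"name": "step_arm", "arguments": {
  "motion": [
    {"grip": 1,"x": 0,"y": 0,"z": 0,"wx": 0,"wy": 0,"wz": 0},
    {"grip": 1,"x": 0,"y": 0,"z": 0,"wx": 0,"wy": 0,"wz": 0}
  ]
}}

```text
time_s: 7.55
eef_pos: [0.4713, -0.1698, 0.1301]
orientation: [-0.243, 0.97, 0.0, -0.0]
ft_force: [-0.2, 0.0, 0.4]
finger_gap: 0.0852
grasp_force: 0.0
```

```bash
python3 -c "
from h import *
plan([(472.5,-170.5,60,28),(472.5,-170.5,7,28)],step=48)"
```

```text
start [ 471.3 -169.8  130.1] tilt 0.06 t 7.5 gap 0.0852
-> (472.5, -170.5, 60, 28)
[{"grip": 1, "x": 0.0, "y": -1.0, "z": 35.0, "wx": 0, "wy": 0, "wz": 0.0}, {"grip": 1, "x": -0.7, "y": -0.3, "z": 35.1, "wx": 0, "wy": 0, "wz": 0.1}]
-> (472.5, -170.5, 7, 28)
[{"grip": 1, "x": 0.0, "y": -0.0, "z": 27.0, "wx": 0, "wy": 0, "wz": -0.0}, {"grip": 1, "x": 0.0, "y": -0.0, "z": 26.0, "wx": 0, "wy": 0, "wz": -0.0}]
```

>>> {"name": "step_arm", "arguments": {
  "motion": [
    {"grip": 1,"x": 0,"y": -1,"z": 40,"wx": 0,"wy": 0,"wz": 0},
    {"grip": 1,"x": -1,"y": 0,"z": 40,"wx": 0,"wy": 0,"wz": 0},
    {"grip": 1,"x": 0,"y": 0,"z": 25,"wx": 0,"wy": 0,"wz": 0},
    {"grip": 1,"x": 0,"y": 0,"z": 15,"wx": 0,"wy": 0,"wz": 0},
    {"grip": 1,"x": 0,"y": 0,"z": 0,"wx": 0,"wy": 0,"wz": 0}
  ]
}}

```text
time_s: 8.05
eef_pos: [0.4713, -0.1691, 0.0085]
orientation: [-0.243, 0.97, 0.001, -0.002]
ft_force: [-0.6, -0.7, 0.2]
finger_gap: 0.0854
grasp_force: 0.0
```

>>> {"name": "step_arm", "arguments": {
  "motion": [
    {"grip": 1,"x": 0,"y": 0,"z": 0,"wx": 0,"wy": 0,"wz": 0},
    {"grip": 0,"x": 0,"y": 0,"z": 0,"wx": 0,"wy": 0,"wz": 0},
    {"grip": 0,"x": 0,"y": 0,"z": 0,"wx": 0,"wy": 0,"wz": 0},
    {"grip": 0,"x": 0,"y": 0,"z": 0,"wx": 0,"wy": 0,"wz": 0},
    {"grip": 0,"x": 0,"y": 0,"z": 0,"wx": 0,"wy": 0,"wz": 0}
  ],
  "force": 50
}}

```text
time_s: 8.55
eef_pos: [0.4738, -0.1717, 0.0117]
orientation: [-0.242, 0.97, -0.0, 0.001]
ft_force: [-1.2, 0.3, 9.2]
finger_gap: 0.0525
grasp_force: 50.9
```

>>> {"name": "step_arm", "arguments": {
  "motion": [
    {"grip": 0,"x": 0,"y": 0,"z": -15,"wx": 0,"wy": 0,"wz": 0},
    {"grip": 0,"x": 0,"y": 0,"z": -30,"wx": 0,"wy": 0,"wz": 0},
    {"grip": 0,"x": 0,"y": 0,"z": -40,"wx": 0,"wy": 0,"wz": 0},
    {"grip": 0,"x": 0,"y": 0,"z": -40,"wx": 0,"wy": 0,"wz": 0},
    {"grip": 0,"x": 0,"y": 0,"z": 0,"wx": 0,"wy": 0,"wz": 0}
  ]
}}

```text
time_s: 9.05
eef_pos: [0.4765, -0.1727, 0.1405]
orientation: [-0.242, 0.97, -0.003, 0.004]
ft_force: [1.6, -1.1, -1.2]
finger_gap: 0.0525
grasp_force: 53.1
```

```bash
python3 -c "
from h import *
plan([(466,173,130,28),(466,173,11,28)],step=38,G=0)"
```

```text
start [ 476.5 -172.7  140.5] tilt 0.57 t 9.1 gap 0.0525
-> (466, 173, 130, 28)
[{"grip": 0, "x": -15.0, "y": 31.0, "z": 1.0, "wx": 0, "wy": 0, "wz": -0.0}, {"grip": 0, "x": -15.0, "y": 31.0, "z": 1.0, "wx": 0, "wy": 0, "wz": -0.0}, {"grip": 0, "x": -15.0, "y": 31.0, "z": 1.0, "wx": 0, "wy": 0, "wz": -0.0}, {"grip": 0, "x": -15.0, "y": 31.0, "z": 1.0, "wx": 0, "wy": 0, "wz": -0.0}, {"grip": 0, "x": -15.0, "y": 31.0, "z": 1.0, "wx": 0, "wy": 0, "wz": -0.0}]
[{"grip": 0, "x": -16.0, "y": 31.0, "z": 1.0, "wx": 0, "wy": 0, "wz": -0.0}, {"grip": 0, "x": -15.0, "y": 31.0, "z": 1.0, "wx": 0, "wy": 0, "wz": -0.0}, {"grip": 0, "x": -16.0, "y": 31.0, "z": 1.0, "wx": 0, "wy": 0, "wz": -0.0}, {"grip": 0, "x": -15.0, "y": 31.0, "z": 1.0, "wx": 0, "wy": 0, "wz": -0.0}, {"grip": 0, "x": -15.9, "y": 31.2, "z": 0.5, "wx": 0, "wy": 0, "wz": -0.0}]
-> (466, 173, 11, 28)
[{"grip": 0, "x": 0.0, "y": 0.0, "z": 30.0, "wx": 0, "wy": 0, "wz": -0.0}, {"grip": 0, "x": 0.0, "y": 0.0, "z": 30.0, "wx": 0, "wy": 0, "wz": -0.0}, {"grip": 0, "x": 0.0, "y": 0.0, "z": 29.0, "wx": 0, "wy": 0, "wz": -0.0}, {"grip": 0, "x": 0.8, "y": 0.9, "z": 30.0, "wx": 0, "wy": 0, "wz": -0.0}]
```

>>> {"name": "step_arm", "arguments": {
  "motion": [
    {"grip": 0,"x": -15,"y": 31,"z": 1,"wx": 0,"wy": 0,"wz": 0},
    {"grip": 0,"x": -15,"y": 31,"z": 1,"wx": 0,"wy": 0,"wz": 0},
    {"grip": 0,"x": -15,"y": 31,"z": 1,"wx": 0,"wy": 0,"wz": 0},
    {"grip": 0,"x": -15,"y": 31,"z": 1,"wx": 0,"wy": 0,"wz": 0},
    {"grip": 0,"x": -15,"y": 31,"z": 1,"wx": 0,"wy": 0,"wz": 0}
  ]
}}

```text
time_s: 9.55
eef_pos: [0.4657, 0.0018, 0.13]
orientation: [-0.242, 0.97, 0.0, -0.0]
ft_force: [-0.2, 0.2, -1.4]
finger_gap: 0.0522
grasp_force: 53.1
```

>>> {"name": "step_arm", "arguments": {
  "motion": [
    {"grip": 0,"x": -15,"y": 31,"z": 1,"wx": 0,"wy": 0,"wz": 0},
    {"grip": 0,"x": -15,"y": 31,"z": 1,"wx": 0,"wy": 0,"wz": 0},
    {"grip": 0,"x": -15,"y": 31,"z": 1,"wx": 0,"wy": 0,"wz": 0},
    {"grip": 0,"x": -15,"y": 31,"z": 1,"wx": 0,"wy": 0,"wz": 0},
    {"grip": 0,"x": -15,"y": 31,"z": 1,"wx": 0,"wy": 0,"wz": 0}
  ]
}}

```text
time_s: 10.05
eef_pos: [0.4592, 0.1738, 0.125]
orientation: [-0.242, 0.97, -0.0, -0.0]
ft_force: [0.9, 0.0, -1.3]
finger_gap: 0.0527
grasp_force: 53.1
```

>>> {"name": "step_arm", "arguments": {
  "motion": [
    {"grip": 0,"x": 0,"y": 0,"z": 30,"wx": 0,"wy": 0,"wz": 0},
    {"grip": 0,"x": 0,"y": 0,"z": 30,"wx": 0,"wy": 0,"wz": 0},
    {"grip": 0,"x": 0,"y": 0,"z": 0,"wx": 0,"wy": 0,"wz": 0},
    {"grip": 0,"x": 0,"y": 0,"z": 0,"wx": 0,"wy": 0,"wz": 0},
    {"grip": 0,"x": 0,"y": 0,"z": 0,"wx": 0,"wy": 0,"wz": 0}
  ]
}}

```text
time_s: 10.55
eef_pos: [0.4607, 0.1727, 0.0665]
orientation: [-0.242, 0.97, 0.0, 0.001]
ft_force: [0.2, -0.1, -1.2]
finger_gap: 0.0526
grasp_force: 53.1
```

```bash
python3 -c "
from h import *
plan([(466,173,30,28),(466,173,16,28)],step=38,G=0)"
```

```text
start [460.7 172.7  66.5] tilt 0.11 t 10.6 gap 0.0526
-> (466, 173, 30, 28)
[{"grip": 0, "x": -4.8, "y": -2.2, "z": 36.5, "wx": 0, "wy": 0, "wz": -0.0}]
-> (466, 173, 16, 28)
[{"grip": 0, "x": 0.0, "y": -0.0, "z": 14.0, "wx": 0, "wy": 0, "wz": -0.0}]
```

>>> {"name": "step_arm", "arguments": {
  "motion": [
    {"grip": 0,"x": -5,"y": -2,"z": 20,"wx": 0,"wy": 0,"wz": 0},
    {"grip": 0,"x": 0,"y": 0,"z": 20,"wx": 0,"wy": 0,"wz": 0},
    {"grip": 0,"x": 0,"y": 0,"z": 8,"wx": 0,"wy": 0,"wz": 0},
    {"grip": 0,"x": 0,"y": 0,"z": 3,"wx": 0,"wy": 0,"wz": 0},
    {"grip": 0,"x": 0,"y": 0,"z": 0,"wx": 0,"wy": 0,"wz": 0}
  ]
}}

```text
time_s: 11.05
eef_pos: [0.4652, 0.173, 0.0157]
orientation: [-0.242, 0.97, -0.0, -0.0]
ft_force: [-2.9, -1.2, 6.0]
finger_gap: 0.0523
grasp_force: 53.9
```

>>> {"name": "step_arm", "arguments": {
  "motion": [
    {"grip": 0,"x": 0,"y": 0,"z": 0,"wx": 0,"wy": 0,"wz": 0},
    {"grip": 0.9,"x": 0,"y": 0,"z": 0,"wx": 0,"wy": 0,"wz": 0},
    {"grip": 0.9,"x": 0,"y": 0,"z": 0,"wx": 0,"wy": 0,"wz": 0},
    {"grip": 0.9,"x": 0,"y": 0,"z": 0,"wx": 0,"wy": 0,"wz": 0},
    {"grip": 0.9,"x": 0,"y": 0,"z": 0,"wx": 0,"wy": 0,"wz": 0}
  ]
}}

```text
time_s: 11.55
eef_pos: [0.4655, 0.1733, 0.0145]
orientation: [-0.242, 0.97, 0.0, 0.0]
ft_force: [0.6, -0.2, -0.2]
finger_gap: 0.0767
grasp_force: 0.0
```

```bash
python3 -c "
from h import *
plan([(466,173,120,28),(494,-3.5,120,24),(494,-3.5,60,24),(494,-3.5,12,24)],step=48)"
```

```text
start [465.5 173.3  14.5] tilt 0.04 t 11.6 gap 0.0767
-> (466, 173, 120, 28)
[{"grip": 1, "x": 0.0, "y": -0.0, "z": -35.0, "wx": 0, "wy": 0, "wz": 0.0}, {"grip": 1, "x": 0.0, "y": -0.0, "z": -35.0, "wx": 0, "wy": 0, "wz": 0.0}, {"grip": 1, "x": -0.4, "y": -0.5, "z": -35.5, "wx": 0, "wy": 0, "wz": 0.0}]
-> (494, -3.5, 120, 24)
[{"grip": 1, "x": 15.0, "y": -42.0, "z": -0.0, "wx": 0, "wy": 0, "wz": 1.0}, {"grip": 1, "x": 14.0, "y": -43.0, "z": -0.0, "wx": 0, "wy": 0, "wz": 1.0}, {"grip": 1, "x": 13.0, "y": -43.0, "z": -0.0, "wx": 0, "wy": 0, "wz": 1.0}, {"grip": 1, "x": 11.7, "y": -42.4, "z": -0.0, "wx": 0, "wy": 0, "wz": 1.0}]
-> (494, -3.5, 60, 24)
[{"grip": 1, "x": 0.0, "y": -0.0, "z": 30.0, "wx": 0, "wy": 0, "wz": 0.0}, {"grip": 1, "x": 0.1, "y": -0.0, "z": 30.0, "wx": 0, "wy": 0, "wz": 0.0}]
-> (494, -3.5, 12, 24)
[{"grip": 1, "x": 0.0, "y": -0.0, "z": 48.0, "wx": 0, "wy": 0, "wz": 0.0}]
```

>>> {"name": "step_arm", "arguments": {
  "motion": [
    {"grip": 0.9,"x": 0,"y": 0,"z": -35,"wx": 0,"wy": 0,"wz": 0},
    {"grip": 0.9,"x": 0,"y": 0,"z": -35,"wx": 0,"wy": 0,"wz": 0},
    {"grip": 1,"x": 0,"y": 0,"z": -36,"wx": 0,"wy": 0,"wz": 0},
    {"grip": 1,"x": 15,"y": -42,"z": 0,"wx": 0,"wy": 0,"wz": 1},
    {"grip": 1,"x": 14,"y": -43,"z": 0,"wx": 0,"wy": 0,"wz": 1}
  ]
}}

```text
time_s: 12.05
eef_pos: [0.4798, 0.0849, 0.1218]
orientation: [-0.227, 0.974, 0.0, 0.002]
ft_force: [1.3, -0.0, -1.0]
finger_gap: 0.0854
grasp_force: 0.0
```

>>> {"name": "step_arm", "arguments": {
  "motion": [
    {"grip": 1,"x": 13,"y": -43,"z": 0,"wx": 0,"wy": 0,"wz": 1},
    {"grip": 1,"x": 12,"y": -42,"z": 0,"wx": 0,"wy": 0,"wz": 1},
    {"grip": 1,"x": 0,"y": 0,"z": 30,"wx": 0,"wy": 0,"wz": 0},
    {"grip": 1,"x": 0,"y": 0,"z": 0,"wx": 0,"wy": 0,"wz": 0},
    {"grip": 1,"x": 0,"y": 0,"z": 0,"wx": 0,"wy": 0,"wz": 0}
  ]
}}

```text
time_s: 12.55
eef_pos: [0.4921, -0.0021, 0.0902]
orientation: [-0.209, 0.978, 0.0, -0.001]
ft_force: [-0.1, 0.3, 1.0]
finger_gap: 0.0855
grasp_force: 0.0
```

```bash
python3 -c "
from h import *
im,d=optics.get_image('top'); cv2.imwrite('pics/top2.png',cv2.resize(im[125:275,155:485,::-1],(792,360),interpolation=cv2.INTER_CUBIC))
plan([(494,-3.5,60,24),(494,-3.5,14,24)],step=48)"
```

```text
start [492.8  -1.7  90.8] tilt 0.04 t 12.6 gap 0.0857
-> (494, -3.5, 60, 24)
[{"grip": 1, "x": -0.4, "y": -2.1, "z": 30.8, "wx": 0, "wy": 0, "wz": 0.1}]
-> (494, -3.5, 14, 24)
[{"grip": 1, "x": 0.0, "y": -0.1, "z": 46.0, "wx": 0, "wy": 0, "wz": 0.0}]
```

View pics/top2.png

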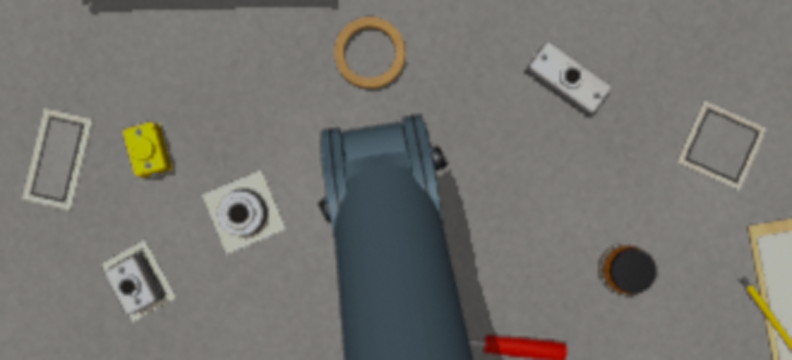

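The short hood (crop 130,285) and the gland (240,213) stand on their pads; the tops appear shifted by parallax, so I'll check them numerically later. Next is the socket.

>>> {"name": "step_arm", "arguments": {
  "motion": [
    {"grip": 1,"x": 0,"y": -2,"z": 31,"wx": 0,"wy": 0,"wz": 0},
    {"grip": 1,"x": 0,"y": 0,"z": 26,"wx": 0,"wy": 0,"wz": 0},
    {"grip": 1,"x": 0,"y": 0,"z": 19,"wx": 0,"wy": 0,"wz": 0},
    {"grip": 1,"x": 0,"y": 0,"z": 0,"wx": 0,"wy": 0,"wz": 0},
    {"grip": 1,"x": 0,"y": 0,"z": 0,"wx": 0,"wy": 0,"wz": 0}
  ]
}}

```text
time_s: 13.1
eef_pos: [0.4941, -0.0039, 0.0152]
orientation: [-0.209, 0.978, 0.0, 0.0]
ft_force: [0.6, 0.2, 0.8]
finger_gap: 0.0851
grasp_force: 0.0
```

>>> {"name": "step_arm", "arguments": {
  "motion": [
    {"grip": 0,"x": 0,"y": 0,"z": 0,"wx": 0,"wy": 0,"wz": 0},
    {"grip": 0,"x": 0,"y": 0,"z": 0,"wx": 0,"wy": 0,"wz": 0},
    {"grip": 0,"x": 0,"y": 0,"z": 0,"wx": 0,"wy": 0,"wz": 0},
    {"grip": 0,"x": 0,"y": 0,"z": 0,"wx": 0,"wy": 0,"wz": 0},
    {"grip": 0,"x": 0,"y": 0,"z": 0,"wx": 0,"wy": 0,"wz": 0}
  ],
  "force": 50
}}

```text
time_s: 13.6
eef_pos: [0.4941, -0.0049, 0.0152]
orientation: [-0.208, 0.978, -0.0, 0.001]
ft_force: [-1.5, -0.2, 7.7]
finger_gap: 0.0355
grasp_force: 49.9
```

>>> {"name": "step_arm", "arguments": {
  "motion": [
    {"grip": 0,"x": 0,"y": 0,"z": -15,"wx": 0,"wy": 0,"wz": 0},
    {"grip": 0,"x": 0,"y": 0,"z": -30,"wx": 0,"wy": 0,"wz": 0},
    {"grip": 0,"x": 0,"y": 0,"z": -40,"wx": 0,"wy": 0,"wz": 0},
    {"grip": 0,"x": 0,"y": 0,"z": -40,"wx": 0,"wy": 0,"wz": 0},
    {"grip": 0,"x": 0,"y": 0,"z": -20,"wx": 0,"wy": 0,"wz": 0}
  ]
}}

```text
time_s: 14.1
eef_pos: [0.4948, -0.0049, 0.1626]
orientation: [-0.208, 0.978, -0.0, 0.002]
ft_force: [-0.2, -0.3, -0.7]
finger_gap: 0.0353
grasp_force: 50.2
```

```bash
python3 -c "
from h import *
plan([(536,-419,160,64.2),(536,-419,18,64.2)],step=42,G=0)"
```

```text
start [494.8  -4.9 162.6] tilt 0.24 t 14.1 gap 0.0353
-> (536, -419, 160, 64.2)
[{"grip": 0, "x": 13.0, "y": -40.0, "z": 0.0, "wx": 0, "wy": 0, "wz": -4.0}, {"grip": 0, "x": 16.0, "y": -38.0, "z": 0.0, "wx": 0, "wy": 0, "wz": -4.0}, {"grip": 0, "x": 18.0, "y": -37.0, "z": 0.0, "wx": 0, "wy": 0, "wz": -4.0}, {"grip": 0, "x": 21.0, "y": -36.0, "z": 0.0, "wx": 0, "wy": 0, "wz": -4.0}, {"grip": 0, "x": 24.0, "y": -34.0, "z": 0.0, "wx": 0, "wy": 0, "wz": -4.0}]
[{"grip": 0, "x": 26.0, "y": -33.0, "z": 1.0, "wx": 0, "wy": 0, "wz": -4.0}, {"grip": 0, "x": 28.0, "y": -31.0, "z": 0.0, "wx": 0, "wy": 0, "wz": -4.1}, {"grip": 0, "x": 30.0, "y": -29.0, "z": 1.0, "wx": 0, "wy": 0, "wz": -4.0}, {"grip": 0, "x": 32.0, "y": -26.0, "z": 0.0, "wx": 0, "wy": 0, "wz": -4.1}, {"grip": 0, "x": 33.8, "y": -24.4, "z": 0.6, "wx": 0, "wy": 0, "wz": -4.0}]
-> (536, -419, 18, 64.2)
[{"grip": 0, "x": 0.0, "y": 0.0, "z": 36.0, "wx": 0, "wy": 0, "wz": -0.0}, {"grip": 0, "x": 0.0, "y": 0.0, "z": 35.0, "wx": 0, "wy": 0, "wz": -0.0}, {"grip": 0, "x": 0.0, "y": 0.0, "z": 36.0, "wx": 0, "wy": 0, "wz": -0.0}, {"grip": 0, "x": 0.2, "y": 0.5, "z": 35.0, "wx": 0, "wy": 0, "wz": -0.0}]
```

>>> {"name": "step_arm", "arguments": {
  "motion": [
    {"grip": 0,"x": 13,"y": -40,"z": 0,"wx": 0,"wy": 0,"wz": -4},
    {"grip": 0,"x": 16,"y": -38,"z": 0,"wx": 0,"wy": 0,"wz": -4},
    {"grip": 0,"x": 18,"y": -37,"z": 0,"wx": 0,"wy": 0,"wz": -4},
    {"grip": 0,"x": 21,"y": -36,"z": 0,"wx": 0,"wy": 0,"wz": -4},
    {"grip": 0,"x": 24,"y": -34,"z": 0,"wx": 0,"wy": 0,"wz": -4}
  ]
}}

```text
time_s: 14.6
eef_pos: [0.5133, -0.2132, 0.1593]
orientation: [-0.376, 0.927, 0.0, -0.0]
ft_force: [1.0, 0.9, -1.2]
finger_gap: 0.0354
grasp_force: 50.4
```

>>> {"name": "step_arm", "arguments": {
  "motion": [
    {"grip": 0,"x": 26,"y": -33,"z": 1,"wx": 0,"wy": 0,"wz": -4},
    {"grip": 0,"x": 28,"y": -31,"z": 0,"wx": 0,"wy": 0,"wz": -4},
    {"grip": 0,"x": 30,"y": -29,"z": 1,"wx": 0,"wy": 0,"wz": -4},
    {"grip": 0,"x": 32,"y": -26,"z": 0,"wx": 0,"wy": 0,"wz": -4},
    {"grip": 0,"x": 34,"y": -24,"z": 0,"wx": 0,"wy": 0,"wz": -4}
  ]
}}

```text
time_s: 15.1
eef_pos: [0.5293, -0.3937, 0.1549]
orientation: [-0.518, 0.856, 0.003, -0.003]
ft_force: [1.7, 2.8, -4.8]
finger_gap: 0.0354
grasp_force: 50.3
```

>>> {"name": "step_arm", "arguments": {
  "motion": [
    {"grip": 0,"x": 0,"y": 0,"z": 40,"wx": 0,"wy": 0,"wz": 0},
    {"grip": 0,"x": 0,"y": 0,"z": 40,"wx": 0,"wy": 0,"wz": 0},
    {"grip": 0,"x": 0,"y": 0,"z": 0,"wx": 0,"wy": 0,"wz": 0},
    {"grip": 0,"x": 0,"y": 0,"z": 0,"wx": 0,"wy": 0,"wz": 0},
    {"grip": 0,"x": 0,"y": 0,"z": 0,"wx": 0,"wy": 0,"wz": 0}
  ]
}}

```text
time_s: 15.6
eef_pos: [0.5305, -0.3922, 0.0765]
orientation: [-0.517, 0.856, 0.002, -0.003]
ft_force: [0.5, 0.9, -0.5]
finger_gap: 0.0356
grasp_force: 50.3
```

```bash
python3 -c "
from h import *
plan([(536,-419,35,64.2),(536,-419,19,64.2)],step=46,G=0)"
```

```text
start [ 530.5 -392.2   76.5] tilt 0.42 t 15.6 gap 0.0356
-> (536, -419, 35, 64.2)
[{"grip": 0, "x": 11.0, "y": -9.0, "z": 21.0, "wx": 0, "wy": 0, "wz": -1.0}, {"grip": 0, "x": 10.2, "y": -8.5, "z": 20.5, "wx": 0, "wy": 0, "wz": -0.9}]
-> (536, -419, 19, 64.2)
[{"grip": 0, "x": -0.1, "y": -0.1, "z": 16.0, "wx": 0, "wy": 0, "wz": -0.0}]
```

```bash
python3 -c "
from h import *
print(np.round(r.get_obs()['joint_positions'],3))"
```

```text
[ 1.08   0.899 -0.811  1.565  0.737  1.013  2.705]
```

>>> {"name": "step_arm", "arguments": {
  "motion": [
    {"grip": 0,"x": 11,"y": -9,"z": 0,"wx": 0,"wy": 0,"wz": -1},
    {"grip": 0,"x": 0,"y": 0,"z": 0,"wx": 0,"wy": 0,"wz": 0},
    {"grip": 0,"x": 0,"y": 0,"z": 0,"wx": 0,"wy": 0,"wz": 0}
  ]
}}

```text
time_s: 15.9
eef_pos: [0.5324, -0.4062, 0.0755]
orientation: [-0.524, 0.852, 0.003, -0.003]
ft_force: [-0.6, 0.7, -1.5]
finger_gap: 0.0351
grasp_force: 50.3
```

```bash
python3 -c "
from h import *
print(np.round(r.get_obs()['joint_positions'],3))"
```

```text
[ 1.104  0.929 -0.843  1.534  0.768  1.044  2.728]
```

Joint 7 is near its limit at this yaw. The socket is the same at every quarter turn, so I'll unwind by 89° while raised.

>>> {"name": "step_arm", "arguments": {
  "motion": [
    {"grip": 0,"x": 0,"y": 0,"z": -10,"wx": 0,"wy": 0,"wz": 8},
    {"grip": 0,"x": 0,"y": 0,"z": -10,"wx": 0,"wy": 0,"wz": 8},
    {"grip": 0,"x": 0,"y": 0,"z": 0,"wx": 0,"wy": 0,"wz": 8},
    {"grip": 0,"x": 0,"y": 0,"z": 0,"wx": 0,"wy": 0,"wz": 8},
    {"grip": 0,"x": 0,"y": 0,"z": 0,"wx": 0,"wy": 0,"wz": 8}
  ]
}}

```text
time_s: 16.4
eef_pos: [0.5323, -0.4052, 0.095]
orientation: [-0.199, 0.98, 0.002, -0.004]
ft_force: [0.0, -0.3, -0.7]
finger_gap: 0.0353
grasp_force: 50.3
```

>>> {"name": "step_arm", "arguments": {
  "motion": [
    {"grip": 0,"x": 0,"y": 0,"z": 0,"wx": 0,"wy": 0,"wz": 8},
    {"grip": 0,"x": 0,"y": 0,"z": 0,"wx": 0,"wy": 0,"wz": 8},
    {"grip": 0,"x": 0,"y": 0,"z": 0,"wx": 0,"wy": 0,"wz": 8},
    {"grip": 0,"x": 0,"y": 0,"z": 0,"wx": 0,"wy": 0,"wz": 8},
    {"grip": 0,"x": 0,"y": 0,"z": 0,"wx": 0,"wy": 0,"wz": 8}
  ]
}}

```text
time_s: 16.9
eef_pos: [0.5324, -0.405, 0.0949]
orientation: [0.148, 0.989, 0.001, -0.005]
ft_force: [0.2, 0.5, -2.6]
finger_gap: 0.0352
grasp_force: 50.3
```

>>> {"name": "step_arm", "arguments": {
  "motion": [
    {"grip": 0,"x": 0,"y": 0,"z": 0,"wx": 0,"wy": 0,"wz": 8},
    {"grip": 0,"x": 0,"y": 0,"z": 0,"wx": 0,"wy": 0,"wz": 0},
    {"grip": 0,"x": 0,"y": 0,"z": 0,"wx": 0,"wy": 0,"wz": 0},
    {"grip": 0,"x": 0,"y": 0,"z": 0,"wx": 0,"wy": 0,"wz": 0}
  ]
}}

```text
time_s: 17.3
eef_pos: [0.5319, -0.4058, 0.0942]
orientation: [0.213, 0.977, 0.0, -0.005]
ft_force: [0.0, 0.1, -1.7]
finger_gap: 0.0355
grasp_force: 50.3
```

```bash
python3 -c "
from h import *
print(np.round(r.get_obs()['joint_positions'],3))
plan([(536,-419,60,-25.8),(536,-419,19,-25.8)],step=46,G=0)"
```

```text
[ 0.934  0.798 -0.543  1.539  0.476  0.949  1.381]
start [ 531.9 -405.8   94.2] tilt 0.58 t 17.3 gap 0.0355
-> (536, -419, 60, -25.8)
[{"grip": 0, "x": -9.6, "y": -10.3, "z": 34.2, "wx": 0, "wy": 0, "wz": 1.2}]
-> (536, -419, 19, -25.8)
[{"grip": 0, "x": -0.4, "y": 0.1, "z": 41.0, "wx": 0, "wy": 0, "wz": -0.0}]
```

>>> {"name": "step_arm", "arguments": {
  "motion": [
    {"grip": 0,"x": -5,"y": -5,"z": 10,"wx": 0,"wy": -0.6,"wz": 1.2},
    {"grip": 0,"x": -5,"y": -5,"z": 15,"wx": 0,"wy": 0,"wz": 0},
    {"grip": 0,"x": 0,"y": 0,"z": 15,"wx": 0,"wy": 0,"wz": 0},
    {"grip": 0,"x": 0,"y": 0,"z": 0,"wx": 0,"wy": 0,"wz": 0},
    {"grip": 0,"x": 0,"y": 0,"z": 0,"wx": 0,"wy": 0,"wz": 0}
  ]
}}

```text
time_s: 17.8
eef_pos: [0.5359, -0.4188, 0.0527]
orientation: [0.225, 0.974, -0.0, -0.001]
ft_force: [-0.3, -1.0, -0.9]
finger_gap: 0.0351
grasp_force: 50.3
```

```bash
python3 -c "
from h import *
plan([(536,-419,19,-25.8)],step=46,G=0)"
```

```text
start [ 535.9 -418.8   52.7] tilt 0.11 t 17.8 gap 0.0351
-> (536, -419, 19, -25.8)
[{"grip": 0, "x": -0.2, "y": -0.1, "z": 33.7, "wx": 0, "wy": 0, "wz": -0.2}]
```

>>> {"name": "step_arm", "arguments": {
  "motion": [
    {"grip": 0,"x": 0,"y": 0,"z": 18,"wx": 0,"wy": 0,"wz": 0},
    {"grip": 0,"x": 0,"y": 0,"z": 10,"wx": 0,"wy": 0,"wz": 0},
    {"grip": 0,"x": 0,"y": 0,"z": 4,"wx": 0,"wy": 0,"wz": 0},
    {"grip": 0,"x": 0,"y": 0,"z": 2,"wx": 0,"wy": 0,"wz": 0},
    {"grip": 0,"x": 0,"y": 0,"z": 0,"wx": 0,"wy": 0,"wz": 0}
  ]
}}

```text
time_s: 18.3
eef_pos: [0.5365, -0.4195, 0.0199]
orientation: [0.225, 0.974, -0.001, 0.0]
ft_force: [0.6, -0.2, -1.6]
finger_gap: 0.0352
grasp_force: 50.4
```

>>> {"name": "step_arm", "arguments": {
  "motion": [
    {"grip": 0,"x": 0,"y": 0,"z": 0,"wx": 0,"wy": 0,"wz": 0},
    {"grip": 0.9,"x": 0,"y": 0,"z": 0,"wx": 0,"wy": 0,"wz": 0},
    {"grip": 0.9,"x": 0,"y": 0,"z": 0,"wx": 0,"wy": 0,"wz": 0},
    {"grip": 0.9,"x": 0,"y": 0,"z": 0,"wx": 0,"wy": 0,"wz": 0},
    {"grip": 0.9,"x": 0,"y": 0,"z": 0,"wx": 0,"wy": 0,"wz": 0}
  ]
}}

```text
time_s: 18.8
eef_pos: [0.5365, -0.4196, 0.0201]
orientation: [0.225, 0.974, -0.001, 0.0]
ft_force: [0.6, 0.5, 0.5]
finger_gap: 0.0765
grasp_force: 0.0
```

```bash
python3 -c "
from h import *
plan([(536,-419,120,-25.8),(578,-323,120,-76),(620,-227.2,120,-127.4)],step=46)"
```

```text
start [ 536.5 -419.6   20.1] tilt 0.12 t 18.8 gap 0.0765
-> (536, -419, 120, -25.8)
[{"grip": 1, "x": 0.0, "y": 0.0, "z": -33.0, "wx": 0, "wy": 0, "wz": -0.1}, {"grip": 1, "x": 0.0, "y": 0.0, "z": -33.0, "wx": 0, "wy": 0, "wz": -0.0}, {"grip": 1, "x": 0.6, "y": 0.2, "z": -33.9, "wx": 0, "wy": 0, "wz": -0.1}]
-> (578, -323, 120, -76)
[{"grip": 1, "x": 1.0, "y": 15.0, "z": -0.0, "wx": 0, "wy": 0, "wz": 7.2}, {"grip": 1, "x": 2.0, "y": 15.0, "z": -0.0, "wx": 0, "wy": 0, "wz": 7.2}, {"grip": 1, "x": 4.0, "y": 14.0, "z": -0.0, "wx": 0, "wy": 0, "wz": 7.2}, {"grip": 1, "x": 6.0, "y": 14.0, "z": -0.0, "wx": 0, "wy": 0, "wz": 7.2}, {"grip": 1, "x": 8.0, "y": 13.0, "z": -0.0, "wx": 0, "wy": 0, "wz": 7.1}]
[{"grip": 1, "x": 9.0, "y": 12.0, "z": -0.0, "wx": 0, "wy": 0, "wz": 7.2}, {"grip": 1, "x": 10.7, "y": 9.9, "z": -0.2, "wx": 0, "wy": 0, "wz": 7.1}]
-> (620, -227.2, 120, -127.4)
[{"grip": 1, "x": 12.0, "y": 9.0, "z": -0.0, "wx": 0, "wy": 0, "wz": 7.3}, {"grip": 1, "x": 13.0, "y": 8.0, "z": -0.0, "wx": 0, "wy": 0, "wz": 7.4}, {"grip": 1, "x": 14.0, "y": 6.0, "z": -0.0, "wx": 0, "wy": 0, "wz": 7.3}, {"grip": 1, "x": 14.0, "y": 4.0, "z": -0.0, "wx": 0, "wy": 0, "wz": 7.4}, {"grip": 1, "x": 15.0, "y": 2.0, "z": -0.0, "wx": 0, "wy": 0, "wz": 7.3}]
[{"grip": 1, "x": 15.0, "y": 0.0, "z": -0.0, "wx": 0, "wy": 0, "wz": 7.4}, {"grip": 1, "x": 14.4, "y": -1.4, "z": -0.2, "wx": 0, "wy": 0, "wz": 7.3}]
```

>>> {"name": "step_arm", "arguments": {
  "motion": [
    {"grip": 0.9,"x": 0,"y": 0,"z": -33,"wx": 0,"wy": 0,"wz": 0},
    {"grip": 0.9,"x": 0,"y": 0,"z": -33,"wx": 0,"wy": 0,"wz": 0},
    {"grip": 1,"x": 0,"y": 0,"z": -34,"wx": 0,"wy": 0,"wz": 0},
    {"grip": 1,"x": 1,"y": 15,"z": 0,"wx": 0,"wy": 0,"wz": 7},
    {"grip": 1,"x": 2,"y": 15,"z": 0,"wx": 0,"wy": 0,"wz": 7}
  ]
}}

```text
time_s: 19.3
eef_pos: [0.5491, -0.3925, 0.1214]
orientation: [0.345, 0.939, -0.001, 0.001]
ft_force: [-0.4, 0.6, -0.9]
finger_gap: 0.0852
grasp_force: 0.0
```

>>> {"name": "step_arm", "arguments": {
  "motion": [
    {"grip": 1,"x": 4,"y": 14,"z": 0,"wx": 0,"wy": 0,"wz": 7},
    {"grip": 1,"x": 6,"y": 14,"z": 0,"wx": 0,"wy": 0,"wz": 7},
    {"grip": 1,"x": 8,"y": 13,"z": 0,"wx": 0,"wy": 0,"wz": 7},
    {"grip": 1,"x": 9,"y": 12,"z": 0,"wx": 0,"wy": 0,"wz": 7},
    {"grip": 1,"x": 11,"y": 10,"z": 0,"wx": 0,"wy": 0,"wz": 7}
  ]
}}

```text
time_s: 19.8
eef_pos: [0.5781, -0.322, 0.1198]
orientation: [0.61, 0.792, -0.001, 0.0]
ft_force: [-0.7, -0.5, -0.7]
finger_gap: 0.0854
grasp_force: 0.0
```

>>> {"name": "step_arm", "arguments": {
  "motion": [
    {"grip": 1,"x": 12,"y": 9,"z": 0,"wx": 0,"wy": 0,"wz": 7.5},
    {"grip": 1,"x": 13,"y": 8,"z": 0,"wx": 0,"wy": 0,"wz": 7.5},
    {"grip": 1,"x": 14,"y": 6,"z": 0,"wx": 0,"wy": 0,"wz": 7.5},
    {"grip": 1,"x": 14,"y": 4,"z": 0,"wx": 0,"wy": 0,"wz": 7.5},
    {"grip": 1,"x": 15,"y": 2,"z": 0,"wx": 0,"wy": 0,"wz": 7.5}
  ]
}}

```text
time_s: 20.3
eef_pos: [0.6074, -0.2529, 0.1196]
orientation: [0.833, 0.554, -0.001, 0.001]
ft_force: [0.5, 0.1, -0.7]
finger_gap: 0.0853
grasp_force: 0.0
```

>>> {"name": "step_arm", "arguments": {
  "motion": [
    {"grip": 1,"x": 15,"y": 0,"z": 0,"wx": 0,"wy": 0,"wz": 7.5},
    {"grip": 1,"x": 14,"y": -1,"z": 0,"wx": 0,"wy": 0,"wz": 7.5},
    {"grip": 1,"x": 0,"y": 0,"z": 0,"wx": 0,"wy": 0,"wz": 0},
    {"grip": 1,"x": 0,"y": 0,"z": 0,"wx": 0,"wy": 0,"wz": 0},
    {"grip": 1,"x": 0,"y": 0,"z": 0,"wx": 0,"wy": 0,"wz": 0}
  ]
}}

```text
time_s: 20.8
eef_pos: [0.6184, -0.2285, 0.1195]
orientation: [0.896, 0.443, -0.001, 0.001]
ft_force: [-0.7, -0.8, 0.7]
finger_gap: 0.0856
grasp_force: 0.0
```

```bash
python3 -c "
from h import *
plan([(620,-227.2,60,-127.4),(620,-227.2,14,-127.4)],step=46)"
```

```text
start [ 618.4 -228.5  119.5] tilt 0.16 t 20.8 gap 0.0856
-> (620, -227.2, 60, -127.4)
[{"grip": 1, "x": 1.0, "y": 0.0, "z": 30.0, "wx": 0, "wy": 0, "wz": -0.0}, {"grip": 1, "x": 1.2, "y": 0.5, "z": 29.5, "wx": 0, "wy": 0, "wz": -0.0}]
-> (620, -227.2, 14, -127.4)
[{"grip": 1, "x": 0.1, "y": -0.1, "z": 46.0, "wx": 0, "wy": 0, "wz": -0.0}]
```

>>> {"name": "step_arm", "arguments": {
  "motion": [
    {"grip": 1,"x": 1,"y": 0,"z": 30,"wx": 0,"wy": 0,"wz": 0},
    {"grip": 1,"x": 1,"y": 0,"z": 30,"wx": 0,"wy": 0,"wz": 0},
    {"grip": 1,"x": 0,"y": 0,"z": 25,"wx": 0,"wy": 0,"wz": 0},
    {"grip": 1,"x": 0,"y": 0,"z": 20,"wx": 0,"wy": 0,"wz": 0},
    {"grip": 1,"x": 0,"y": 0,"z": 0,"wx": 0,"wy": 0,"wz": 0}
  ]
}}

```text
time_s: 21.3
eef_pos: [0.6171, -0.2262, 0.0114]
orientation: [0.897, 0.443, -0.003, -0.001]
ft_force: [-1.2, 0.3, -0.4]
finger_gap: 0.0856
grasp_force: 0.0
```

>>> {"name": "step_arm", "arguments": {
  "motion": [
    {"grip": 1,"x": 0,"y": 0,"z": 0,"wx": 0,"wy": 0,"wz": 0},
    {"grip": 0,"x": 0,"y": 0,"z": 0,"wx": 0,"wy": 0,"wz": 0},
    {"grip": 0,"x": 0,"y": 0,"z": 0,"wx": 0,"wy": 0,"wz": 0},
    {"grip": 0,"x": 0,"y": 0,"z": 0,"wx": 0,"wy": 0,"wz": 0},
    {"grip": 0,"x": 0,"y": 0,"z": 0,"wx": 0,"wy": 0,"wz": 0}
  ],
  "force": 60
}}

```text
time_s: 21.8
eef_pos: [0.6212, -0.2261, 0.0158]
orientation: [0.897, 0.443, 0.0, 0.002]
ft_force: [-0.4, 0.0, 4.8]
finger_gap: 0.0392
grasp_force: 61.6
```

>>> {"name": "step_arm", "arguments": {
  "motion": [
    {"grip": 0,"x": 0,"y": 0,"z": -15,"wx": 0,"wy": 0,"wz": 0},
    {"grip": 0,"x": 0,"y": 0,"z": -30,"wx": 0,"wy": 0,"wz": 0},
    {"grip": 0,"x": 0,"y": 0,"z": -40,"wx": 0,"wy": 0,"wz": 0},
    {"grip": 0,"x": 0,"y": 0,"z": -40,"wx": 0,"wy": 0,"wz": 0},
    {"grip": 0,"x": 0,"y": 0,"z": 0,"wx": 0,"wy": 0,"wz": 0}
  ]
}}

```text
time_s: 22.3
eef_pos: [0.6241, -0.2266, 0.1467]
orientation: [0.897, 0.442, 0.003, 0.004]
ft_force: [0.9, 0.4, -1.2]
finger_gap: 0.0388
grasp_force: 61.0
```

```bash
python3 -c "
from h import *
plan([(578,88,140,-71),(536,404,140,-14)],step=44,G=0)"
```

```text
start [ 624.1 -226.6  146.7] tilt 0.64 t 22.3 gap 0.0388
-> (578, 88, 140, -71)
[{"grip": 0, "x": 28.0, "y": -29.0, "z": 1.0, "wx": 0, "wy": 0, "wz": -7.1}, {"grip": 0, "x": 31.0, "y": -25.0, "z": 1.0, "wx": 0, "wy": 0, "wz": -7.1}, {"grip": 0, "x": 34.0, "y": -21.0, "z": 0.0, "wx": 0, "wy": 0, "wz": -7.0}, {"grip": 0, "x": 36.0, "y": -16.0, "z": 1.0, "wx": 0, "wy": 0, "wz": -7.1}, {"grip": 0, "x": 38.0, "y": -12.0, "z": 0.0, "wx": 0, "wy": 0, "wz": -7.0}]
[{"grip": 0, "x": 39.0, "y": -7.0, "z": 1.0, "wx": 0, "wy": 0, "wz": -7.1}, {"grip": 0, "x": 39.0, "y": -3.0, "z": 0.0, "wx": 0, "wy": 0, "wz": -7.0}, {"grip": 0, "x": 39.8, "y": 2.7, "z": 0.7, "wx": 0, "wy": 0, "wz": -7.1}]
-> (536, 404, 140, -14)
[{"grip": 0, "x": 39.0, "y": 8.0, "z": -0.0, "wx": 0, "wy": 0, "wz": -7.1}, {"grip": 0, "x": 38.0, "y": 13.0, "z": -0.0, "wx": 0, "wy": 0, "wz": -7.1}, {"grip": 0, "x": 36.0, "y": 17.0, "z": -0.0, "wx": 0, "wy": 0, "wz": -7.1}, {"grip": 0, "x": 33.0, "y": 22.0, "z": -0.0, "wx": 0, "wy": 0, "wz": -7.1}, {"grip": 0, "x": 31.0, "y": 25.0, "z": -0.0, "wx": 0, "wy": 0, "wz": -7.1}]
[{"grip": 0, "x": 27.0, "y": 29.0, "z": -1.0, "wx": 0, "wy": 0, "wz": -7.2}, {"grip": 0, "x": 23.0, "y": 32.0, "z": -0.0, "wx": 0, "wy": 0, "wz": -7.1}, {"grip": 0, "x": 19.7, "y": 35.4, "z": -1.0, "wx": 0, "wy": 0, "wz": -7.2}]
```

>>> {"name": "step_arm", "arguments": {
  "motion": [
    {"grip": 0,"x": 28,"y": -29,"z": 1,"wx": 0,"wy": 0,"wz": -7},
    {"grip": 0,"x": 31,"y": -25,"z": 1,"wx": 0,"wy": 0,"wz": -7},
    {"grip": 0,"x": 34,"y": -21,"z": 0,"wx": 0,"wy": 0,"wz": -7},
    {"grip": 0,"x": 36,"y": -16,"z": 1,"wx": 0,"wy": 0,"wz": -7},
    {"grip": 0,"x": 38,"y": -12,"z": 0,"wx": 0,"wy": 0,"wz": -7}
  ]
}}

```text
time_s: 22.8
eef_pos: [0.5909, -0.0267, 0.136]
orientation: [0.72, 0.694, -0.001, 0.0]
ft_force: [1.1, 0.2, -2.1]
finger_gap: 0.0393
grasp_force: 60.9
```

>>> {"name": "step_arm", "arguments": {
  "motion": [
    {"grip": 0,"x": 39,"y": -7,"z": 1,"wx": 0,"wy": 0,"wz": -7},
    {"grip": 0,"x": 39,"y": -3,"z": 0,"wx": 0,"wy": 0,"wz": -7},
    {"grip": 0,"x": 40,"y": 3,"z": 1,"wx": 0,"wy": 0,"wz": -7},
    {"grip": 0,"x": 39,"y": 8,"z": 0,"wx": 0,"wy": 0,"wz": -7},
    {"grip": 0,"x": 38,"y": 13,"z": 0,"wx": 0,"wy": 0,"wz": -7}
  ]
}}

```text
time_s: 23.3
eef_pos: [0.5651, 0.1701, 0.1337]
orientation: [0.479, 0.878, -0.001, 0.0]
ft_force: [-0.2, -0.1, -1.1]
finger_gap: 0.0393
grasp_force: 60.8
```

>>> {"name": "step_arm", "arguments": {
  "motion": [
    {"grip": 0,"x": 36,"y": 17,"z": 0,"wx": 0,"wy": 0,"wz": -7},
    {"grip": 0,"x": 33,"y": 22,"z": 0,"wx": 0,"wy": 0,"wz": -7},
    {"grip": 0,"x": 31,"y": 25,"z": 0,"wx": 0,"wy": 0,"wz": -7},
    {"grip": 0,"x": 27,"y": 29,"z": 0,"wx": 0,"wy": 0,"wz": -7},
    {"grip": 0,"x": 23,"y": 32,"z": 0,"wx": 0,"wy": 0,"wz": -7}
  ]
}}

```text
time_s: 23.8
eef_pos: [0.5422, 0.3669, 0.1333]
orientation: [0.192, 0.981, -0.002, -0.0]
ft_force: [1.3, -0.6, -1.3]
finger_gap: 0.0394
grasp_force: 60.8
```

>>> {"name": "step_arm", "arguments": {
  "motion": [
    {"grip": 0,"x": 20,"y": 35,"z": 0,"wx": 0,"wy": 0,"wz": -7},
    {"grip": 0,"x": 0,"y": 0,"z": 30,"wx": 0,"wy": 0,"wz": 0},
    {"grip": 0,"x": 0,"y": 0,"z": 30,"wx": 0,"wy": 0,"wz": 0},
    {"grip": 0,"x": 0,"y": 0,"z": 0,"wx": 0,"wy": 0,"wz": 0},
    {"grip": 0,"x": 0,"y": 0,"z": 0,"wx": 0,"wy": 0,"wz": 0}
  ]
}}

```text
time_s: 24.3
eef_pos: [0.5376, 0.4053, 0.0734]
orientation: [0.135, 0.991, -0.002, -0.001]
ft_force: [-0.2, 0.9, -0.8]
finger_gap: 0.0392
grasp_force: 60.9
```

```bash
python3 -c "
from h import *
plan([(536,404.3,50,-14),(536,404.3,20,-14)],step=44,G=0)"
```

```text
start [537.6 405.3  73.4] tilt 0.19 t 24.3 gap 0.0392
-> (536, 404.3, 50, -14)
[{"grip": 0, "x": 1.2, "y": -1.3, "z": 23.4, "wx": 0, "wy": 0, "wz": -1.5}]
-> (536, 404.3, 20, -14)
[{"grip": 0, "x": 0.0, "y": 0.1, "z": 30.0, "wx": 0, "wy": 0, "wz": 0.0}]
```

>>> {"name": "step_arm", "arguments": {
  "motion": [
    {"grip": 0,"x": 1,"y": -1,"z": 23,"wx": 0,"wy": 0,"wz": -1.5},
    {"grip": 0,"x": 0,"y": 0,"z": 18,"wx": 0,"wy": 0,"wz": 0},
    {"grip": 0,"x": 0,"y": 0,"z": 9,"wx": 0,"wy": 0,"wz": 0},
    {"grip": 0,"x": 0,"y": 0,"z": 4,"wx": 0,"wy": 0,"wz": 0},
    {"grip": 0,"x": 0,"y": 0,"z": 0,"wx": 0,"wy": 0,"wz": 0}
  ]
}}

```text
time_s: 24.8
eef_pos: [0.5368, 0.4052, 0.0202]
orientation: [0.122, 0.993, -0.001, 0.0]
ft_force: [0.2, -0.7, -1.0]
finger_gap: 0.0393
grasp_force: 61.0
```

>>> {"name": "step_arm", "arguments": {
  "motion": [
    {"grip": 0,"x": 0,"y": 0,"z": 0,"wx": 0,"wy": 0,"wz": 0},
    {"grip": 0.7,"x": 0,"y": 0,"z": 0,"wx": 0,"wy": 0,"wz": 0},
    {"grip": 0.7,"x": 0,"y": 0,"z": 0,"wx": 0,"wy": 0,"wz": 0},
    {"grip": 0.7,"x": 0,"y": 0,"z": 0,"wx": 0,"wy": 0,"wz": 0},
    {"grip": 0.7,"x": 0,"y": 0,"z": 0,"wx": 0,"wy": 0,"wz": 0}
  ]
}}

```text
time_s: 25.3
eef_pos: [0.5366, 0.4052, 0.0195]
orientation: [0.122, 0.993, -0.001, -0.0]
ft_force: [0.2, -0.6, 0.5]
finger_gap: 0.0599
grasp_force: 0.0
```

>>> {"name": "step_arm", "arguments": {
  "motion": [
    {"grip": 0.7,"x": 0,"y": 0,"z": -30,"wx": 0,"wy": 0,"wz": 0},
    {"grip": 0.7,"x": 0,"y": 0,"z": -40,"wx": 0,"wy": 0,"wz": 0},
    {"grip": 0.7,"x": 0,"y": 0,"z": -40,"wx": 0,"wy": 0,"wz": 0},
    {"grip": 0.7,"x": 0,"y": 0,"z": -40,"wx": 0,"wy": 0,"wz": 0},
    {"grip": 0.7,"x": 0,"y": 0,"z": 0,"wx": 0,"wy": 0,"wz": 0}
  ]
}}

```text
time_s: 25.8
eef_pos: [0.539, 0.4084, 0.176]
orientation: [0.122, 0.993, 0.003, 0.003]
ft_force: [0.4, 0.6, 0.9]
finger_gap: 0.0598
grasp_force: 0.0
```

```bash
python3 -c "
from h import *
plan([(260,600,230,-22)],step=44,G=0.7)"
```

```text
start [539.  408.4 176. ] tilt 0.51 t 25.8 gap 0.0598
-> (260, 600, 230, -22)
[{"grip": 0.7, "x": 40.0, "y": 15.0, "z": -7.0, "wx": 0, "wy": 0, "wz": 1.0}, {"grip": 0.7, "x": 40.0, "y": 14.0, "z": -7.0, "wx": 0, "wy": 0, "wz": 1.0}, {"grip": 0.7, "x": 40.0, "y": 13.0, "z": -7.0, "wx": 0, "wy": 0, "wz": 1.0}, {"grip": 0.7, "x": 40.0, "y": 13.0, "z": -7.0, "wx": 0, "wy": 0, "wz": 1.0}, {"grip": 0.7, "x": 40.0, "y": 12.0, "z": -7.0, "wx": 0, "wy": 0, "wz": 1.0}]
[{"grip": 0.7, "x": 41.0, "y": 11.0, "z": -7.0, "wx": 0, "wy": 0, "wz": 1.0}, {"grip": 0.7, "x": 41.0, "y": 11.0, "z": -7.0, "wx": 0, "wy": 0, "wz": 1.0}, {"grip": 0.7, "x": 41.2, "y": 10.3, "z": -6.0, "wx": 0, "wy": 0, "wz": 1.0}]
```

>>> {"name": "step_arm", "arguments": {
  "motion": [
    {"grip": 0.7,"x": 40,"y": 15,"z": -7,"wx": 0,"wy": 0,"wz": 1},
    {"grip": 0.7,"x": 40,"y": 14,"z": -7,"wx": 0,"wy": 0,"wz": 1},
    {"grip": 0.7,"x": 40,"y": 13,"z": -7,"wx": 0,"wy": 0,"wz": 1},
    {"grip": 0.7,"x": 40,"y": 13,"z": -7,"wx": 0,"wy": 0,"wz": 1},
    {"grip": 0.7,"x": 40,"y": 12,"z": -7,"wx": 0,"wy": 0,"wz": 1}
  ]
}}

```text
time_s: 26.3
eef_pos: [0.3612, 0.5254, 0.204]
orientation: [0.165, 0.986, -0.001, -0.0]
ft_force: [0.2, 0.3, -0.5]
finger_gap: 0.0598
grasp_force: 0.0
```

>>> {"name": "step_arm", "arguments": {
  "motion": [
    {"grip": 0.7,"x": 41,"y": 11,"z": -7,"wx": 0,"wy": 0,"wz": 1},
    {"grip": 0.7,"x": 41,"y": 11,"z": -7,"wx": 0,"wy": 0,"wz": 1},
    {"grip": 0.7,"x": 41,"y": 10,"z": -6,"wx": 0,"wy": 0,"wz": 1},
    {"grip": 0.7,"x": 0,"y": 0,"z": 0,"wx": 0,"wy": 0,"wz": 0},
    {"grip": 0.7,"x": 0,"y": 0,"z": 0,"wx": 0,"wy": 0,"wz": 0}
  ]
}}

```text
time_s: 26.8
eef_pos: [0.2567, 0.5973, 0.2238]
orientation: [0.189, 0.982, -0.001, -0.0]
ft_force: [1.2, 0.3, -0.7]
finger_gap: 0.0594
grasp_force: 0.0
```

```bash
python3 - <<'E'
from h import *
im,d=optics.get_image("top"); C=cloud("top",d)
cv2.imwrite('pics/top3.png',cv2.resize(im[125:275,155:485,::-1],(792,360),interpolation=cv2.INTER_CUBIC))
for n,u,v,w,lo,hi,ref in[("long_hood",177,190,20,.04,.055,(536,404.3,-14)),("short_hood",211,243,16,.04,.055,(383.4,304.6,28)),("gland",254,213,15,.031,.065,(465.6,173.3,0)),("sock",457,185,16,.04,.065,(536,-419,64.2)),("tape",309,147,22,.015,.03,(658,13.5,0)),("jar",417,237,20,.06,.09,(388.2,-291.4,0))]:
    m=np.zeros(d.shape,bool); m[v-w:v+w+1,u-w:u+w+1]=1; m&=(C[...,2]>lo)&(C[...,2]<hi)
    k,l,s,_=cv2.connectedComponentsWithStats(m.astype(np.uint8)); P=C[l==1+np.argmax(s[1:,4])]
    print(n,rect(P[:,:2]),"z med",np.median(P[:,2]).round(4),"want",ref)
E
```

```text
long_hood c=(538.4,404.5) size=(96.0,41.6) yaw=-14.5 z med 0.0495 want (536, 404.3, -14)
short_hood c=(380.5,304.3) size=(60.2,41.2) yaw=25.8 z med 0.0492 want (383.4, 304.6, 28)
gland c=(464.9,174.6) size=(52.8,52.2) yaw=88.9 z med 0.0443 want (465.6, 173.3, 0)
sock c=(536.0,-418.0) size=(36.6,36.2) yaw=62.9 z med 0.0464 want (536, -419, 64.2)
tape c=(658.0,13.6) size=(86.4,85.7) yaw=-0.9 z med 0.0233 want (658, 13.5, 0)
jar c=(388.2,-290.8) size=(52.3,50.7) yaw=88.5 z med 0.0742 want (388.2, -291.4, 0)
```

View pics/top3.png

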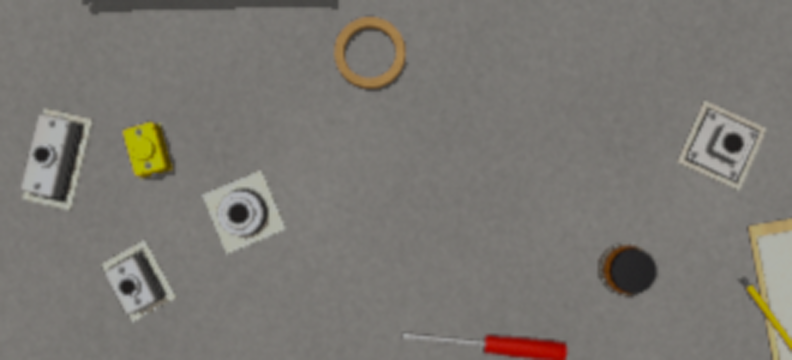

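All four parts stand on their pads within 3 mm and about 2° of the outlines: long hood (crop 55,157), short hood (135,285), gland (240,213) and socket (722,146). The tape and jar have not moved.

```bash
python3 -c "
from h import *
print(ticket.finish_job())"
```

```text
the job is handed in; nothing more can be done
None
```

The job is handed in: all four parts stand on their own pads, measured within about 3 mm and 2° of their outlines, and the tape roll and jar did not move (the hand-in returned no verdict).

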